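# Pack the plumbing spares into the sprung-lid box under the basin

### The arm

A 6-joint arm with a two-finger parallel gripper is mounted at the origin on the work surface. World frame = base frame: x ahead of the robot, y to its left, z up, the work surface at z = 0. Lengths are in m, angles in rad, forces in N, time in s.
With the tool pointing down it reaches from about 0.25 to 0.725 m from the base axis. Payload 4 kg.
Tool frame: the origin (TCP) lies midway between the tips of the shut fingers; the grasp point (between the pads) lies 19 mm behind it; x points along the fingers, z is the direction in which the jaws open and shut, and the axes are right-handed (so a half turn about x gives the same grasp; the last joint's range is limited). The gripper opens to 85 mm and grips with 20 to 120 N. Pads are 22 mm wide; open, the fingers measure 114 mm over their backs; the gripper's body (76 mm by 85 mm) begins 54 mm behind the grasp point. The pads swing forward as they close: fully open they stand 13 mm farther back than shut.
Start: joints at [-1.341, 0.241, 0.005, 1.335, 0, 1.571], TCP at [0.114, -0.487, 0.231] pointing down, gripper open.
Joint ranges: [-2.72, 2.72], [-1.05, 1.87], [-1.09, 1.28], [-1.99, 2.15], [-1.42, 1.44], [-3.14, 3.14]. Speed limits (rad/s): [2.79, 2.79, 3.14, 3.14, 3.14, 3.14].

### API

Orientations are given as a unit quaternion [x, y, z, w].
In Python, from workcell import r, viewer, workorder gives the robot as it stands.
- The arm moves only by the tool servo_tool, never from a script. Its argument "targets" is a list of rows, each an object of numbers: "x", "y", "z": the shift along the world's x, y, z in units of 25 mm (1.0 is 25 mm); "wx", "wy", "wz": the turn, a rotation vector about the world's x, y, z in rad; "fingers": the opening, from -1 (shut) to 1 (fully open), so that 0 is half open. A call has 1 to 10 rows; each row shifts and turns the pose as measured when the row begins; what a row does not reach is not made up. A row lasts 1/12 s, in which the tool goes at most 41.7 mm and 7.16 degrees, less where a joint would pass 70% of its speed; a pose out of reach is approached as far as the arm can. A call is refused whole if a number of a shift passes 1 or a number of a turn 0.125, either way. A call with a gripper value outside its range is refused whole. The fingers move at their own pace and stop on an object; the grip force is fixed at half the most. Time passes only in rows, so rows that do not move let the fingers close. It gives the time, the measured TCP pose, the force and the opening at its end, in the units of the state.
- r.read_state(): the state, without advancing time (a new reading comes with each control period).
- viewer.snapshot(name): name is "scene" or "top"; returns the picture (480x640x3 uint8, red, green, blue); there is no depth.
- viewer.camera_model(name): a dict with "mtx" (3x3 intrinsics, pixels), "D" ([k1, k2, p1, p2, k3] as OpenCV has them; the pictures are not rectified), "R" (3x3) and "t" (3): a world point X has camera coordinates R X + t. Camera axes: x right, y down, z forward; pixel columns grow to the right and rows downward; lengths in m; the calibration is good to about 2 mm. A picture is of the moment at which its call begins. camera_model takes no time and is no camera call.
- workorder.sign_off(): hands the job in, once; it reports no verdict.
The state is a dict: "time": time; "joint_positions": joint angles; "qd": joint speeds; "tau": joint torques, N m; "tool_pos": TCP position; "tcp_rot": TCP orientation; "ft_force": force on the tool from outside, world axes, zero at the start; "ft_torque": the same for the moment, N m; "opening": finger opening in m.
Only numpy, scipy, OpenCV 4.12 (cv2) and the standard library are available. Lean on these libraries where they do the work, as an engineer would, in place of code of your own. Each camera call takes 0.05 s, during which the arm holds its last target. There are 200 camera calls.

### The job

Press the red button so that the spares box's sprung lid pops up, then take hold of the lid, steady it and lead it right back until it stays open by itself. Pack every plumbing spare on the shelf (drain stopper, brass union, tap cartridge, amber tub, green seal case; not all are there every time) upright on the floor of the box, close together so that all fit, then lower the lid gently and press it down until it latches shut. Do not fling or slam the lid, and do not knock over the steel cup, the sprayer or the descaler bottle.

Things in the scene. Friction and masses are not known exactly. Their poses are not given: they have to be found in the camera images.
- box: Grey plastic box fixed to the shelf, 148 (x) by 214 (y) mm, rim 45 mm up; walls and floor 8 mm, so the inside is 132 (x) by 198 (y) by 37 mm deep. Origin at the centre of its underside, z up; front (button, pull bar) to -x, hinge along the +x rim. It holds six 66 mm squares, 2 along x by 3 along y: the case takes two (long side along box x), each round spare one.
- lid (a joint): Angle of the blue shell lid (42 mm deep, 38 inside, 0.2 kg), rad: 0 shut and latched, 1.9 back on its stop, 19 degrees past upright, where it stays. Sprung pins kick it up to about 0.45 when the catch lets go; above that it is a slightly stiff hinge. To shut: lower it, push to 0 with about 5 N at the bar; the catch gives way (the button dips) and snaps over.
- lid_hinge (a point): Middle of the lid's hinge line, on the box's rear rim 45 mm above the shelf; the line runs along the box's y axis. Its position stays, its orientation turns with the lid.
- lid_bar (a point): Centre of the white pull bar on the lid's front edge: round, 14 mm in diameter, 30 mm long along the box's y axis; pinch it across its ends (30 mm), fingers closing along the hinge line. Shut: 168 mm ahead of the hinge line, 8 mm above it, 50 mm to the box's -y side of the middle; 13 mm clear of the lid's front. Moves with the lid.
- button_top (a point): Centre of the top of the red round release button, 26 mm in diameter, on the black latch housing (52 by 56 by 38 mm tall) in front of the box, 53 mm above the shelf, 36 mm ahead of the box's front and 70 mm to its +y side. Pressed straight down. Between it and the lid stands a steel catch tooth, top 65 mm above the shelf, 17 mm from the button's centre when drawn back.
- button (a joint): Travel of the release button, m: 0 up, 0.007 fully down, about 3.5 N; the lid lets go at about 5 mm.
- stopper: Dark hard silicone drain stopper, 90 g: tapered plug 56 mm in diameter up to 36 mm, above it a neck and a round pull knob 24 mm in diameter from 50 to 70 mm height. Origin at the centre of its flat underside, z up; 70 mm tall in all.
- union: Brass pipe union, 0.25 kg: round body 54 mm in diameter to 38 mm height, above it a spigot 28 mm in diameter. Origin at the centre of its flat underside, z up; 70 mm tall in all.
- cartridge: Ceramic tap cartridge, 0.12 kg: white round body 48 mm in diameter to 40 mm height, above it a square brass stem 16 mm wide, sides along its x and y. Origin at the centre of its flat underside, z up; 70 mm tall in all.
- tub: Amber tub of fixings with white lid, 0.15 kg: body 56 mm in diameter to 40 mm height, above it a round white grip 26 mm in diameter. Origin at the centre of its flat underside, z up; 70 mm tall in all.
- case: Green seal case, 0.2 kg: 122 (x) by 56 (y) mm (58 over its black band) and 40 mm tall, with a black grip ridge on top 60 (x) by 20 (y) mm from 40 to 70 mm height. Origin at the centre of its flat underside, z up; 70 mm tall in all.
- cup: Empty stainless steel cup, 68 mm in diameter at the rim, 80 mm tall. Leave it standing. Origin at the centre of its underside.
- sprayer: Grey trigger sprayer bottle, 72 mm in diameter, 215 mm tall; its spray head points to its -x. Leave it standing. Origin at the centre of its underside.
- descaler: White bottle of descaler, 56 mm in diameter, 140 mm tall. Leave it standing. Origin at the centre of its underside.
- brush: Wooden nail brush, 85 by 40 by 34 mm, bystander. Origin at the centre of its underside.
- elbow: White plastic pipe elbow lying flat, 40 mm in diameter, legs about 80 mm, bystander. Origin on the shelf under one end.
Things that resemble listed ones, but are neither listed nor needed, are in the scene too. Leave any purple look-alike of the union alone. Leave any turquoise look-alike of the stopper alone.

How it is judged:
On the way, in this order (a step that is already met when the one before it is completed fails the run):
1. the button has been pressed and the lid has popped up (value of joint lid above 0.25 rad), for 0.1 s.
2. the lid has been led right back (beyond 1.7 rad) and stands still (value of joint lid above 1.7 rad and velocity of joint lid between -0.1 and 0.1 rad/s), for 0.5 s.
3. all the spares stand upright on the box floor, with the lid still open (x of stopper in the frame of box between -0.066 and 0.066 m and y of stopper in the frame of box between -0.099 and 0.099 m and z of each of stopper, union, cartridge, tub, case in the frame of box below 0.014 m and angle between each of stopper, union, cartridge, tub, case's own z axis and vertical below 0.3 rad and x of union in the frame of box between -0.066 and 0.066 m and y of union in the frame of box between -0.099 and 0.099 m and x of cartridge in the frame of box between -0.066 and 0.066 m and y of cartridge in the frame of box between -0.099 and 0.099 m and x of tub in the frame of box between -0.066 and 0.066 m and y of tub in the frame of box between -0.099 and 0.099 m and x of case in the frame of box between -0.066 and 0.066 m and y of case in the frame of box between -0.099 and 0.099 m and value of joint lid above 0.6 rad), for 0.3 s.
At the end, for the whole second after the job is handed in: Every spare that is present stands in the box on its floor (underside less than 14 mm above the shelf), upright within 0.3 rad; the lid is shut and latched (below 0.04 rad) with the button back up (within 2 mm) (x of stopper in the frame of box between -0.066 and 0.066 m and y of stopper in the frame of box between -0.099 and 0.099 m and z of each of stopper, union, cartridge, tub, case in the frame of box below 0.014 m and angle between each of stopper, union, cartridge, tub, case's own z axis and vertical below 0.3 rad and x of union in the frame of box between -0.066 and 0.066 m and y of union in the frame of box between -0.099 and 0.099 m and x of cartridge in the frame of box between -0.066 and 0.066 m and y of cartridge in the frame of box between -0.099 and 0.099 m and x of tub in the frame of box between -0.066 and 0.066 m and y of tub in the frame of box between -0.099 and 0.099 m and x of case in the frame of box between -0.066 and 0.066 m and y of case in the frame of box between -0.099 and 0.099 m and value of joint lid below 0.04 rad and value of joint button below 0.002 m); the robot touches nothing.
It fails at once if the lid is flung back (faster than 4 rad/s beyond 1.1 rad) (value of joint lid above 1.1 rad and velocity of joint lid above 4 rad/s).
It fails at once if the lid is slammed shut (falls faster than 3 rad/s above 0.12 rad) (value of joint lid above 0.12 rad and velocity of joint lid below -3 rad/s).
It fails at once if the cup is knocked over (angle between cup's own z axis and vertical above 0.6 rad).
It fails at once if the sprayer is knocked over (angle between sprayer's own z axis and vertical above 0.6 rad).
It fails at once if the descaler is knocked over (angle between descaler's own z axis and vertical above 0.6 rad).
Of stopper, union, cartridge, tub, case only 4 to 5 are there at a start; the rules pass over those that are not, and their reading is None.
At some moment in a run one of stopper, union, cartridge, tub, case may be knocked a few centimetres aside while the robot is not near it.
It also fails if it takes over 208 s, if anything falls off the work surface, if the arm or the gripper's body presses on something with over 40 N, if the wrist force passes 120 N, or if a joint passes its speed limit or range.

## Working session

There is one attempt and no reset: what is moved stays moved. The work goes in short steps, Python scripts to look and compute and a tool call to move; the robot and the scene stay as the last step left them, time stands still between calls to the robot, and variables do not carry over. Pictures are saved under pics/ and viewed, about 12 in all and at most 16, crops included, and the job is handed in when it is done.

Besides the shell and the picture viewer there is one more tool, called after "Call:" by a JSON object that holds its "fn" and its "kwargs". servo_tool: Moves the arm, as the interface text tells. Its arguments: {"type":"object","properties":{"targets":{"type":"array","items":{"type":"object","properties":{"x":{"type":"number"},"y":{"type":"number"},"z":{"type":"number"},"wx":{"type":"number"},"wy":{"type":"number"},"wz":{"type":"number"},"fingers":{"type":"number"}}}}},"required":["targets"]}

```bash
ls; mkdir -p pics; cat > h.py <<'E'
import numpy as np, cv2
from workcell import r, viewer, workorder
def snap(name,fn=None):
    im=viewer.snapshot(name)
    if fn: cv2.imwrite('pics/'+fn,im[:,:,::-1])
    return im
def ray(name,uv,z):
    "pixel(s) -> world points on plane z"
    c=viewer.camera_model(name); R=np.array(c['R']);t=np.array(c['t'])
    p=cv2.undistortPoints(np.array(uv,float).reshape(-1,1,2),np.array(c['mtx']),np.array(c['D'])).reshape(-1,2)
    d=np.c_[p,np.ones(len(p))]@R; o=-R.T@t
    return o+d*((z-o[2])/d[:,2:3])
def proj(name,X):
    c=viewer.camera_model(name); R=np.array(c['R'])
    return cv2.projectPoints(np.array(X,float).reshape(-1,1,3),cv2.Rodrigues(R)[0],np.array(c['t'],float),np.array(c['mtx']),np.array(c['D']))[0].reshape(-1,2)
E
python3 - <<'E'
from h import *
np.set_printoptions(precision=3,suppress=True)
for n in('scene','top'):
    snap(n,n+'0.png'); c=viewer.camera_model(n); R=np.array(c['R']); print(n,-R.T@np.array(c['t']),R[2])
print(r.read_state())
E
```

```text
pics
scene [ 1.048 -0.516  0.921] [-0.429  0.452 -0.782]
top [0.383 0.016 1.15 ] [ 0.16   0.003 -0.987]
{'time': 0.1, 'joint_positions': array([-1.341,  0.241,  0.004,  1.335, -0.   ,  1.571]), 'qd': array([ 0.001, -0.002,  0.002,  0.   ,  0.   ,  0.001]), 'tau': array([  0.   , -37.314,  25.301,   0.011,   0.   ,   0.   ]), 'tool_pos': array([ 0.114, -0.486,  0.23 ]), 'tcp_rot': array([ 0.44 ,  0.555, -0.439,  0.553]), 'ft_force': array([0.167, 0.992, 0.401]), 'ft_torque': array([-0.01 ,  0.058, -0.021]), 'opening': 0.08519448772091043}
```

View pics/top0.png

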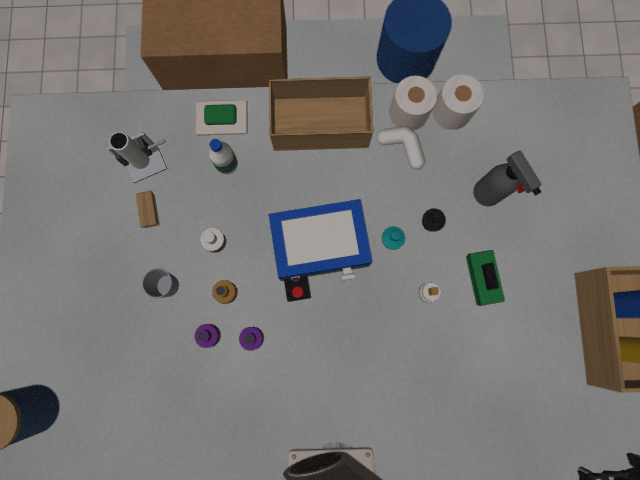

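View pics/scene0.png

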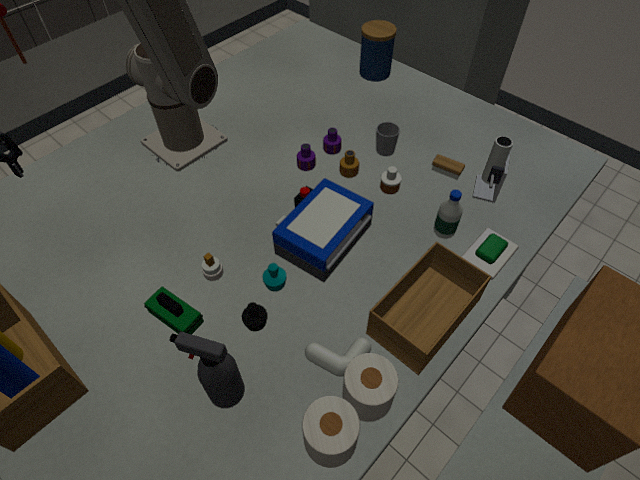

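The top view shows all five spares: tub (212,240), union (224,292), stopper (433,220), cartridge (430,292) and case (486,278). The look-alikes are two purple unions at (206,336) and (251,338), and a turquoise stopper at (393,238). The button is at (297,292) and the bar at (348,273).

```bash
cat > m.py <<'E'
from h import *
np.set_printoptions(precision=3,suppress=True)
im=cv2.imread('pics/top0.png'); hsv=cv2.cvtColor(im,cv2.COLOR_BGR2HSV)
def blob(roi,lo,hi,img=hsv):
    x0,y0,x1,y1=roi; m=cv2.inRange(img[y0:y1,x0:x1],lo,hi)
    n,l,s,c=cv2.connectedComponentsWithStats(m); k=1+np.argmax(s[1:,4]); 
    cn=cv2.findContours((l==k).astype(np.uint8),0,2)[0][0]+np.array([x0,y0])
    return c[k]+[x0,y0],s[k],cn
if __name__=='__main__':
    P={}
    for n,roi,lo,hi,z in[('button',(280,278,315,305),(0,120,60),(10,255,255),.053),
      ('bar',(335,265,360,285),(0,0,120),(180,60,255),.053+.004),
      ('panel',(275,205,365,270),(0,0,150),(180,60,255),.087),
      ('lidblue',(260,190,380,290),(105,120,40),(125,255,255),.087),
      ('tubgrip',(200,225,226,255),(0,0,130),(180,60,255),.06),
      ('union',(205,275,240,310),(8,90,30),(25,255,255),.03),
      ('stopper',(415,200,450,238),(0,0,0),(180,255,60),.035),
      ('stem',(420,282,442,302),(8,110,30),(25,255,255),.07),
      ('cartwhite',(415,275,445,310),(0,0,130),(180,60,255),.04),
      ('ridge',(465,245,510,310),(0,0,0),(180,255,45),.07),
      ('case',(460,240,512,312),(55,120,30),(80,255,255),.04),
      ('cup',(135,260,185,305),(0,0,0),(180,60,90),.08)]:
        c,s,cn=blob(roi,lo,hi); P[n]=ray('top',c,z)[0]; rr=cv2.minAreaRect(cn)
        e=cv2.boxPoints(rr); w=ray('top',e,z)
        d=w[1]-w[0]; d2=w[2]-w[1]; L=max(d,d2,key=np.linalg.norm)
        print(n,c,'area',s[4],P[n],'size',np.linalg.norm(d[:2])*1e3,np.linalg.norm(d2[:2])*1e3,'longdir deg',np.degrees(np.arctan2(L[1],L[0]))%180)
    v=P['button']-P['bar']; yaw=np.arctan2(v[1],v[0])-np.arctan2(.120,-.016)
    R=np.array([[np.cos(yaw),-np.sin(yaw)],[np.sin(yaw),np.cos(yaw)]])
    print('len',np.linalg.norm(v[:2]),'exp',np.hypot(.12,.016),'yaw',np.degrees(yaw), 'box',P['button'][:2]-R@[-.110,.070],P['bar'][:2]-R@[-.094,-.05])
E
python3 m.py
```

```text
button [297.26 291.61] area 100 [0.45  0.064 0.053] size 24.00632062399625 26.095015318989496 longdir deg 54.82706192090835
bar [347.558 276.903] area 360 [ 0.48  -0.052  0.057] size 55.04148840072448 36.683290881140984 longdir deg 88.34627021941783
panel [319.619 237.351] area 3157 [0.568 0.01  0.087] size 161.46524004234794 102.49333384413396 longdir deg 97.7180056491764
lidblue [319.761 240.551] area 2882 [0.561 0.009 0.087] size 216.31550582431504 152.13826824172128 longdir deg 97.73880784622217
tubgrip [211.199 238.866] area 634 [0.577 0.261 0.06 ] size 58.32336262622684 68.13872222369436 longdir deg 0.12783531809401438
union [224.865 291.741] area 379 [0.456 0.234 0.03 ] size 54.086462566603544 53.61358900039488 longdir deg 88.37220396544198
stopper [433.249 219.668] area 413 [ 0.612 -0.262  0.035] size 54.80574572061908 51.01374651548363 longdir deg 88.30775032451918
stem [433.017 290.898] area 59 [ 0.442 -0.242  0.07 ] size 17.980530267837516 13.45645291753295 longdir deg 88.34882641495744
cartwhite [430.125 291.977] area 866 [ 0.441 -0.242  0.04 ] size 67.281283022676 78.32573435386598 longdir deg 175.9655827999034
ridge [489.611 275.866] area 306 [ 0.472 -0.372  0.07 ] size 26.866093231796857 59.521970314848 longdir deg 7.591388687836712
case [483.398 277.955] area 1091 [ 0.47  -0.368  0.04 ] size 64.39307710753289 121.34817602309549 longdir deg 7.5443005800700575
cup [158.467 283.323] area 572 [0.475 0.374 0.08 ] size 79.20204428844144 62.833199660237035 longdir deg 88.36431915302278
len 0.11978217495605623 exp 0.12106196760337244 yaw 6.915502092611343 box [0.567 0.008] [0.567 0.009]
```

Call:
{"fn": "servo_tool", "kwargs": {"targets": [{"x": 0.5, "y": 0.9, "wz": 0.125, "fingers": -1}, {"x": 0.5, "y": 0.9, "wz": 0.125, "fingers": -1}, {"x": 0.5, "y": 0.9, "wz": 0.125, "fingers": -1}, {"x": 0.5, "y": 0.9, "wz": 0.125, "fingers": -1}, {"x": 0.5, "y": 0.9, "wz": 0.125, "fingers": -1}, {"x": 0.5, "y": 0.9, "wz": 0.125, "fingers": -1}, {"x": 0.5, "y": 0.9, "wz": 0.125, "fingers": -1}, {"x": 0.5, "y": 0.9, "wz": 0.125, "fingers": -1}, {"x": 0.5, "y": 0.9, "wz": 0.125, "fingers": -1}, {"x": 0.5, "y": 0.9, "wz": 0.125, "fingers": -1}]}}

```text
schema error: expected keys x, y, z, wx, wy, wz, fingers
```

Call:
{"fn": "servo_tool", "kwargs": {"targets": [{"x": 0.5, "y": 0.9, "wz": 0.125, "fingers": -1}, {"x": 0.5, "y": 0.9, "wz": 0.125, "fingers": -1}, {"x": 0.5, "y": 0.9, "wz": 0.125, "fingers": -1}, {"x": 0.5, "y": 0.9, "wz": 0.125, "fingers": -1}, {"x": 0.5, "y": 0.9, "wz": 0.125, "fingers": -1}, {"x": 0.5, "y": 0.9, "wz": 0.125, "fingers": -1}, {"x": 0.5, "y": 0.9, "wz": 0.125, "fingers": -1}, {"x": 0.5, "y": 0.9, "wz": 0.125, "fingers": -1}, {"x": 0.5, "y": 0.9, "wz": 0.125, "fingers": -1}, {"x": 0.5, "y": 0.9, "wz": 0.125, "fingers": -1}]}}

```text
schema error: expected keys x, y, z, wx, wy, wz, fingers
```

```bash
cat > st.py <<'E'
from h import *
from scipy.spatial.transform import Rotation as Ro
import sys
np.set_printoptions(precision=3,suppress=True)
def st(tgt=None):
    s=r.read_state(); M=Ro.from_quat(s['tcp_rot']).as_matrix()
    a=np.arctan2(M[1,2],M[0,2])
    print('t',round(s['time'],2),'pos',s['tool_pos'],'x',M[:,0],'zang',round(np.degrees(a),2),'dwz to 97.7',round(np.radians(97.7)-a,3),'F',s['ft_force'],'op',round(s['opening'],4),'q',s['joint_positions'])
    if tgt is not None: print('units to target',(np.array(tgt)-s['tool_pos'])/.025)
    return s
B=np.array([.567,.009]); Y=np.radians(7.7)
def bw(x,y,z): c,s=np.cos(Y),np.sin(Y); return np.array([B[0]+c*x-s*y,B[1]+s*x+c*y,z])
def bar(th,off=-.012):
    "TCP target for bar at lid angle th"
    p=np.arctan2(.008,.168)+th; R=np.hypot(.008,.168)
    return bw(.074-R*np.cos(p),-.05,.045+R*np.sin(p)+off)
if __name__=='__main__': st([float(v) for v in sys.argv[1:4]] if len(sys.argv)>3 else None)
E
python3 st.py 0.445 0.064 0.12
```

```text
t 0.1 pos [ 0.114 -0.486  0.23 ] x [-0.     0.002 -1.   ] zang -76.83 dwz to 97.7 3.046 F [0.167 0.992 0.401] op 0.0852 q [-1.341  0.241  0.004  1.335 -0.     1.571]
units to target [13.25  22.012 -4.42 ]
```

All keys are needed in every row.

Call:
{"fn": "servo_tool", "kwargs": {"targets": [{"x": 0.5, "y": 0.9, "z": 0, "wx": 0, "wy": 0, "wz": 0.125, "fingers": -1}, {"x": 0.5, "y": 0.9, "z": 0, "wx": 0, "wy": 0, "wz": 0.125, "fingers": -1}, {"x": 0.5, "y": 0.9, "z": 0, "wx": 0, "wy": 0, "wz": 0.125, "fingers": -1}, {"x": 0.5, "y": 0.9, "z": 0, "wx": 0, "wy": 0, "wz": 0.125, "fingers": -1}, {"x": 0.5, "y": 0.9, "z": 0, "wx": 0, "wy": 0, "wz": 0.125, "fingers": -1}, {"x": 0.5, "y": 0.9, "z": 0, "wx": 0, "wy": 0, "wz": 0.125, "fingers": -1}, {"x": 0.5, "y": 0.9, "z": 0, "wx": 0, "wy": 0, "wz": 0.125, "fingers": -1}, {"x": 0.5, "y": 0.9, "z": 0, "wx": 0, "wy": 0, "wz": 0.125, "fingers": -1}, {"x": 0.5, "y": 0.9, "z": 0, "wx": 0, "wy": 0, "wz": 0.125, "fingers": -1}, {"x": 0.5, "y": 0.9, "z": 0, "wx": 0, "wy": 0, "wz": 0.125, "fingers": -1}]}}

```text
time: 0.93
tool_pos: [0.2383, -0.2527, 0.2248]
tcp_rot: [0.032, 0.71, -0.029, 0.703]
ft_force: [1.2, -0.0, -0.5]
opening: -0.0004
```

Call:
{"fn": "servo_tool", "kwargs": {"targets": [{"x": 0.5, "y": 0.9, "z": 0, "wx": 0, "wy": 0, "wz": 0.125, "fingers": -1}, {"x": 0.5, "y": 0.9, "z": 0, "wx": 0, "wy": 0, "wz": 0.125, "fingers": -1}, {"x": 0.5, "y": 0.9, "z": 0, "wx": 0, "wy": 0, "wz": 0.125, "fingers": -1}, {"x": 0.5, "y": 0.9, "z": 0, "wx": 0, "wy": 0, "wz": 0.125, "fingers": -1}, {"x": 0.5, "y": 0.9, "z": 0, "wx": 0, "wy": 0, "wz": 0.125, "fingers": -1}, {"x": 0.5, "y": 0.9, "z": 0, "wx": 0, "wy": 0, "wz": 0.125, "fingers": -1}, {"x": 0.5, "y": 0.9, "z": 0, "wx": 0, "wy": 0, "wz": 0.125, "fingers": -1}, {"x": 0.5, "y": 0.9, "z": 0, "wx": 0, "wy": 0, "wz": 0.125, "fingers": -1}, {"x": 0.5, "y": 0.9, "z": 0, "wx": 0, "wy": 0, "wz": 0.125, "fingers": -1}, {"x": 0.5, "y": 0.9, "z": 0, "wx": 0, "wy": 0, "wz": 0.125, "fingers": -1}]}}

```text
time: 1.77
tool_pos: [0.364, -0.014, 0.2226]
tcp_rot: [-0.389, 0.595, 0.388, 0.586]
ft_force: [0.1, -0.8, 0.1]
opening: 0.0003
```

```bash
python3 st.py 0.445 0.064 0.08
```

```text
t 1.77 pos [ 0.364 -0.014  0.223] x [-0.01  -0.008 -1.   ] zang 66.71 dwz to 97.7 0.541 F [ 0.084 -0.776  0.066] op 0.0003 q [-0.032 -0.017 -0.313  1.285 -0.008  0.375]
units to target [ 3.24   3.119 -5.704]
```

Call:
{"fn": "servo_tool", "kwargs": {"targets": [{"x": 0.65, "y": 0.62, "z": 0, "wx": 0, "wy": 0, "wz": 0.108, "fingers": -1}, {"x": 0.65, "y": 0.62, "z": 0, "wx": 0, "wy": 0, "wz": 0.108, "fingers": -1}, {"x": 0.65, "y": 0.62, "z": -1, "wx": 0, "wy": 0, "wz": 0.108, "fingers": -1}, {"x": 0.65, "y": 0.62, "z": -1, "wx": 0, "wy": 0, "wz": 0.108, "fingers": -1}, {"x": 0.65, "y": 0.62, "z": -1, "wx": 0, "wy": 0, "wz": 0.108, "fingers": -1}, {"x": 0, "y": 0, "z": -1, "wx": 0, "wy": 0, "wz": 0, "fingers": -1}, {"x": 0, "y": 0, "z": -1, "wx": 0, "wy": 0, "wz": 0, "fingers": -1}, {"x": 0, "y": 0, "z": -0.4, "wx": 0, "wy": 0, "wz": 0, "fingers": -1}, {"x": 0, "y": 0, "z": 0, "wx": 0, "wy": 0, "wz": 0, "fingers": -1}]}}

```text
time: 2.52
tool_pos: [0.4502, 0.0745, 0.0806]
tcp_rot: [0.544, -0.457, -0.541, -0.451]
ft_force: [-1.1, 0.0, -0.3]
opening: 0.0
```

```bash
python3 st.py 0.445 0.064 0.046
```

```text
t 2.52 pos [0.45  0.074 0.081] x [-0.002 -0.01  -1.   ] zang 100.2 dwz to 97.7 -0.044 F [-1.096  0.036 -0.256] op 0.0 q [ 0.17   0.287 -0.356  0.931 -0.009 -0.008]
units to target [-0.208 -0.419 -1.383]
```

Call:
{"fn": "servo_tool", "kwargs": {"targets": [{"x": -0.2, "y": -0.4, "z": -0.4, "wx": 0, "wy": 0, "wz": -0.04, "fingers": -1}, {"x": 0, "y": 0, "z": 0, "wx": 0, "wy": 0, "wz": 0, "fingers": -1}, {"x": 0, "y": 0, "z": -0.5, "wx": 0, "wy": 0, "wz": 0, "fingers": -1}, {"x": 0, "y": 0, "z": -0.25, "wx": 0, "wy": 0, "wz": 0, "fingers": -1}, {"x": 0, "y": 0, "z": -0.2, "wx": 0, "wy": 0, "wz": 0, "fingers": -1}, {"x": 0, "y": 0, "z": -0.1, "wx": 0, "wy": 0, "wz": 0, "fingers": -1}, {"x": 0, "y": 0, "z": 0, "wx": 0, "wy": 0, "wz": 0, "fingers": -1}]}}

```text
time: 3.1
tool_pos: [0.4464, 0.0649, 0.0465]
tcp_rot: [0.535, -0.467, -0.532, -0.462]
ft_force: [-2.5, -0.9, 2.7]
opening: 0.0002
```

```bash
python3 st.py 0.445 0.064 0.046; python3 -c "
from h import *
snap('scene','s1.png');snap('top','t1.png')
a=cv2.imread('pics/s1.png')[140:300,200:440];b=cv2.imread('pics/t1.png')[180:320,240:450]
cv2.imwrite('pics/c1.png',np.vstack([cv2.resize(a,(600,400)),cv2.resize(b,(600,400))])[:600] if 0 else np.hstack([cv2.resize(a,(400,267)),cv2.resize(b,(400,267))]))"
```

```text
t 3.1 pos [0.446 0.065 0.047] x [-0.001 -0.009 -1.   ] zang 97.96 dwz to 97.7 -0.005 F [-2.454 -0.887  2.681] op 0.0002 q [ 0.15   0.323 -0.414  0.836 -0.009  0.011]
units to target [-0.056 -0.034 -0.021]
```

View pics/c1.png

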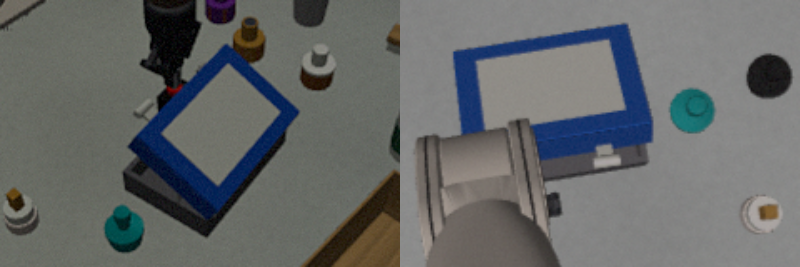

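```bash
python3 - <<'E'
from st import *
im=cv2.imread('pics/t1.png'); hsv=cv2.cvtColor(im,cv2.COLOR_BGR2HSV)
from m import blob
c,s,_=blob((338,258,362,272),(0,0,130),(180,50,255),hsv); print(c,s)
for th in np.arange(.3,.7,.05): print(round(th,2),proj('top',bar(th,0))[0],bar(th),(bar(th)-r.read_state()['tool_pos'])/.025)
E
```

```text
[348.224 264.418] [ 4  4 14  6 67]
0.3 [348.593 270.211] [ 0.49  -0.052  0.09 ] [ 1.758 -4.668  1.745]
0.35 [348.57  268.459] [ 0.493 -0.051  0.098] [ 1.879 -4.652  2.058]
0.4 [348.51  266.515] [ 0.497 -0.051  0.106] [ 2.016 -4.633  2.365]
0.45 [348.415 264.381] [ 0.501 -0.05   0.113] [ 2.168 -4.613  2.664]
0.5 [348.282 262.061] [ 0.505 -0.05   0.121] [ 2.334 -4.59   2.956]
0.55 [348.113 259.559] [ 0.509 -0.049  0.128] [ 2.514 -4.566  3.238]
0.6 [347.907 256.881] [ 0.514 -0.049  0.134] [ 2.709 -4.54   3.512]
0.65 [347.663 254.03 ] [ 0.519 -0.048  0.141] [ 2.917 -4.511  3.775]
```

Call:
{"fn": "servo_tool", "kwargs": {"targets": [{"x": -0.2, "y": 0, "z": 1, "wx": 0, "wy": 0, "wz": 0, "fingers": -1}, {"x": 0, "y": 0, "z": 1, "wx": 0, "wy": 0, "wz": 0, "fingers": -1}, {"x": 0, "y": 0, "z": 1, "wx": 0, "wy": 0, "wz": 0, "fingers": -1}, {"x": 0, "y": 0, "z": 1, "wx": 0, "wy": 0, "wz": 0, "fingers": -1}, {"x": 0, "y": 0, "z": 1, "wx": 0, "wy": 0, "wz": 0, "fingers": -0.2}, {"x": 0, "y": 0, "z": 0.8, "wx": 0, "wy": 0, "wz": 0, "fingers": 0.4}]}}

```text
time: 3.7
tool_pos: [0.4383, 0.0652, 0.1948]
tcp_rot: [0.534, -0.468, -0.533, -0.46]
ft_force: [1.0, 0.2, -0.3]
opening: 0.0235
```

Call:
{"fn": "servo_tool", "kwargs": {"targets": [{"x": 0.4, "y": -0.75, "z": 0, "wx": 0, "wy": 0, "wz": 0, "fingers": 0.4}, {"x": 0.4, "y": -0.75, "z": 0, "wx": 0, "wy": 0, "wz": 0, "fingers": 0.4}, {"x": 0.4, "y": -0.75, "z": 0, "wx": 0, "wy": 0, "wz": 0, "fingers": 0.4}, {"x": 0.4, "y": -0.75, "z": 0, "wx": 0, "wy": 0, "wz": 0, "fingers": 0.4}, {"x": 0.4, "y": -0.75, "z": 0, "wx": 0, "wy": 0, "wz": 0, "fingers": 0.4}, {"x": 0.3, "y": -0.65, "z": 0, "wx": 0, "wy": 0, "wz": 0, "fingers": 0.4}, {"x": 0, "y": 0, "z": 0, "wx": 0, "wy": 0, "wz": 0, "fingers": 0.4}, {"x": 0, "y": 0, "z": 0, "wx": 0, "wy": 0, "wz": 0, "fingers": 0.4}]}}

```text
time: 4.37
tool_pos: [0.5066, -0.0476, 0.207]
tcp_rot: [0.542, -0.459, -0.528, -0.466]
ft_force: [-0.4, 0.3, -0.3]
opening: 0.0597
```

```bash
python3 st.py 0.501 -.050 .113
```

```text
t 4.37 pos [ 0.507 -0.048  0.207] x [ 0.022 -0.005 -1.   ] zang 98.31 dwz to 97.7 -0.011 F [-0.408  0.255 -0.319] op 0.0597 q [-0.092  0.252 -0.044  1.252 -0.003 -0.237]
units to target [-0.224 -0.096 -3.758]
```

Call:
{"fn": "servo_tool", "kwargs": {"targets": [{"x": -0.22, "y": -0.1, "z": -0.8, "wx": 0, "wy": 0.02, "wz": -0.01, "fingers": 0.4}, {"x": 0, "y": 0, "z": -1, "wx": 0, "wy": 0, "wz": 0, "fingers": 0.4}, {"x": 0, "y": 0, "z": -1, "wx": 0, "wy": 0, "wz": 0, "fingers": 0.4}, {"x": 0, "y": 0, "z": -0.7, "wx": 0, "wy": 0, "wz": 0, "fingers": 0.4}, {"x": 0, "y": 0, "z": -0.2, "wx": 0, "wy": 0, "wz": 0, "fingers": 0.4}, {"x": 0, "y": 0, "z": 0, "wx": 0, "wy": 0, "wz": 0, "fingers": 0.4}]}}

```text
time: 4.87
tool_pos: [0.5017, -0.0462, 0.1146]
tcp_rot: [0.537, -0.463, -0.53, -0.465]
ft_force: [0.5, -1.1, -0.1]
opening: 0.06
```

Call:
{"fn": "servo_tool", "kwargs": {"targets": [{"x": 0, "y": 0, "z": 0, "wx": 0, "wy": 0, "wz": 0, "fingers": -0.2}, {"x": 0, "y": 0, "z": 0, "wx": 0, "wy": 0, "wz": 0, "fingers": -0.6}, {"x": 0, "y": 0, "z": 0, "wx": 0, "wy": 0, "wz": 0, "fingers": -1}, {"x": 0, "y": 0, "z": 0, "wx": 0, "wy": 0, "wz": 0, "fingers": -1}, {"x": 0, "y": 0, "z": 0, "wx": 0, "wy": 0, "wz": 0, "fingers": -1}, {"x": 0, "y": 0, "z": 0, "wx": 0, "wy": 0, "wz": 0, "fingers": -1}]}}

```text
time: 5.37
tool_pos: [0.5043, -0.049, 0.1202]
tcp_rot: [0.541, -0.464, -0.526, -0.465]
ft_force: [1.0, -1.2, -2.3]
opening: 0.028
```

```bash
python3 - <<'E'
from st import *
s=st(); p=s['tool_pos']
th0=.45; d=p-bar(.45); print('offset',d*1e3)
prev=p
for th in np.arange(.55,1.95,.1):
    q=bar(th)+d; print(round(th,2),q,'step units',(q-prev)/.025); prev=q
E
```

```text
t 5.37 pos [ 0.504 -0.049  0.12 ] x [ 0.016 -0.014 -1.   ] zang 97.9 dwz to 97.7 -0.003 F [ 1.046 -1.204 -2.271] op 0.028 q [-0.09   0.318 -0.193  1.043 -0.012 -0.228]
offset [3.7   1.396 6.906]
0.55 [ 0.513 -0.048  0.135] step units [0.347 0.047 0.574]
0.65 [ 0.523 -0.047  0.148] step units [0.402 0.054 0.536]
0.75 [ 0.534 -0.045  0.16 ] step units [0.453 0.061 0.493]
0.85 [ 0.547 -0.043  0.171] step units [0.5   0.068 0.445]
0.95 [ 0.56  -0.041  0.181] step units [0.541 0.073 0.392]
1.05 [ 0.575 -0.04   0.19 ] step units [0.577 0.078 0.336]
1.15 [ 0.59  -0.037  0.197] step units [0.608 0.082 0.276]
1.25 [ 0.606 -0.035  0.202] step units [0.632 0.085 0.214]
1.35 [ 0.622 -0.033  0.206] step units [0.65  0.088 0.149]
1.45 [ 0.639 -0.031  0.208] step units [0.661 0.089 0.083]
1.55 [ 0.655 -0.029  0.208] step units [0.666 0.09  0.016]
1.65 [ 0.672 -0.026  0.207] step units [ 0.664  0.09  -0.052]
1.75 [ 0.688 -0.024  0.204] step units [ 0.656  0.089 -0.118]
1.85 [ 0.704 -0.022  0.199] step units [ 0.641  0.087 -0.184]
```

Call:
{"fn": "servo_tool", "kwargs": {"targets": [{"x": 0.35, "y": 0.05, "z": 0.57, "wx": 0, "wy": 0, "wz": 0, "fingers": -1}, {"x": 0.4, "y": 0.05, "z": 0.54, "wx": 0, "wy": 0, "wz": 0, "fingers": -1}, {"x": 0.45, "y": 0.06, "z": 0.49, "wx": 0, "wy": 0, "wz": 0, "fingers": -1}, {"x": 0.5, "y": 0.07, "z": 0.45, "wx": 0, "wy": 0, "wz": 0, "fingers": -1}, {"x": 0.54, "y": 0.07, "z": 0.39, "wx": 0, "wy": 0, "wz": 0, "fingers": -1}, {"x": 0, "y": 0, "z": 0, "wx": 0, "wy": 0, "wz": 0, "fingers": -1}]}}

```text
time: 5.87
tool_pos: [0.5621, -0.0411, 0.18]
tcp_rot: [0.54, -0.465, -0.526, -0.463]
ft_force: [-0.8, -1.4, -2.5]
opening: 0.0279
```

```bash
cat > lid.py <<'E'
from st import *
s=st(); p=s['tool_pos']; d=np.array([.0037,.0014,.0069])
h=bw(.074,-.05,.045); f=p-d+[0,0,.012]-h; fx=f[0]*np.cos(Y)+f[1]*np.sin(Y)
th=np.arctan2(f[2],-fx)-np.arctan2(8,168); print('theta est',th,'r',np.hypot(fx,f[2]),'(.1682)')
import sys
step=float(sys.argv[1]); end=float(sys.argv[2]); prev=p
for t in np.arange(th+step,end+step/2*np.sign(step),step): q=bar(t)+d; print(round(t,2),np.round((q-prev)/.025,2)); prev=q
E
python3 lid.py .1 1.9
```

```text
t 5.87 pos [ 0.562 -0.041  0.18 ] x [ 0.014 -0.015 -1.   ] zang 97.94 dwz to 97.7 -0.004 F [-0.808 -1.407 -2.467] op 0.0279 q [-0.066  0.38   0.065  1.241 -0.014 -0.204]
theta est 0.9550782112503944 r 0.16616595911241133 (.1682)
1.06 [0.54 0.07 0.4 ]
1.16 [0.61 0.08 0.27]
1.26 [0.63 0.09 0.21]
1.36 [0.65 0.09 0.15]
1.46 [0.66 0.09 0.08]
1.56 [0.67 0.09 0.01]
1.66 [ 0.66  0.09 -0.05]
1.76 [ 0.66  0.09 -0.12]
1.86 [ 0.64  0.09 -0.19]
```

Call:
{"fn": "servo_tool", "kwargs": {"targets": [{"x": 0.54, "y": 0.07, "z": 0.4, "wx": 0, "wy": 0, "wz": 0, "fingers": -1}, {"x": 0.6, "y": 0.08, "z": 0.27, "wx": 0, "wy": 0, "wz": 0, "fingers": -1}, {"x": 0.63, "y": 0.09, "z": 0.21, "wx": 0, "wy": 0, "wz": 0, "fingers": -1}, {"x": 0.65, "y": 0.09, "z": 0.15, "wx": 0, "wy": 0, "wz": 0, "fingers": -1}, {"x": 0.66, "y": 0.09, "z": 0.08, "wx": 0, "wy": 0, "wz": 0, "fingers": -1}, {"x": 0.67, "y": 0.09, "z": 0, "wx": 0, "wy": 0, "wz": 0, "fingers": -1}, {"x": 0, "y": 0, "z": 0, "wx": 0, "wy": 0, "wz": 0, "fingers": -1}]}}

```text
time: 6.45
tool_pos: [0.6462, -0.0297, 0.2045]
tcp_rot: [0.535, -0.472, -0.532, -0.456]
ft_force: [-1.5, -0.9, -1.5]
opening: 0.0277
```

```bash
python3 lid.py .1 1.9
```

```text
t 6.45 pos [ 0.646 -0.03   0.204] x [-0.011 -0.02  -1.   ] zang 97.97 dwz to 97.7 -0.005 F [-1.538 -0.874 -1.503] op 0.0277 q [-0.037  0.562  0.416  1.435 -0.02  -0.175]
theta est 1.4958143119467755 r 0.16464044440568082 (.1682)
1.6 [0.66 0.09 0.13]
1.7 [ 0.66  0.09 -0.08]
1.8 [ 0.65  0.09 -0.15]
1.9 [ 0.63  0.09 -0.21]
```

Call:
{"fn": "servo_tool", "kwargs": {"targets": [{"x": 0.66, "y": 0.09, "z": 0, "wx": 0, "wy": 0, "wz": 0, "fingers": -1}, {"x": 0.66, "y": 0.09, "z": -0.08, "wx": 0, "wy": 0, "wz": 0, "fingers": -1}, {"x": 0.65, "y": 0.09, "z": -0.15, "wx": 0, "wy": 0, "wz": 0, "fingers": -1}, {"x": 0.63, "y": 0.09, "z": -0.21, "wx": 0, "wy": 0, "wz": 0, "fingers": -1}, {"x": 0, "y": 0, "z": 0, "wx": 0, "wy": 0, "wz": 0, "fingers": -1}]}}

```text
time: 6.87
tool_pos: [0.7074, -0.0215, 0.1954]
tcp_rot: [0.534, -0.474, -0.533, -0.454]
ft_force: [-0.3, 0.3, -1.0]
opening: 0.0272
```

```bash
python3 lid.py .1 1.9
```

```text
t 6.87 pos [ 0.707 -0.022  0.195] x [-0.017 -0.022 -1.   ] zang 97.99 dwz to 97.7 -0.005 F [-0.335  0.34  -1.045] op 0.0272 q [-0.021  0.714  0.659  1.532 -0.022 -0.16 ]
theta est 1.8759443538739338 r 0.1656575156654547 (.1682)
```

Call:
{"fn": "servo_tool", "kwargs": {"targets": [{"x": 0.2, "y": 0.03, "z": -0.05, "wx": 0, "wy": 0, "wz": 0, "fingers": -1}, {"x": 0, "y": 0, "z": 0, "wx": 0, "wy": 0, "wz": 0, "fingers": -1}, {"x": 0, "y": 0, "z": 0, "wx": 0, "wy": 0, "wz": 0, "fingers": -0.2}, {"x": 0, "y": 0, "z": 0, "wx": 0, "wy": 0, "wz": 0, "fingers": 0.4}, {"x": 0, "y": 0, "z": 0, "wx": 0, "wy": 0, "wz": 0, "fingers": 0.4}, {"x": 0, "y": 0, "z": 0, "wx": 0, "wy": 0, "wz": 0, "fingers": 0.4}, {"x": -0.2, "y": 0, "z": 0.5, "wx": 0, "wy": 0, "wz": 0, "fingers": 0.4}, {"x": -0.2, "y": 0, "z": 0.8, "wx": 0, "wy": 0, "wz": 0, "fingers": 0.4}, {"x": -0.3, "y": 0, "z": 0.8, "wx": 0, "wy": 0, "wz": 0, "fingers": 0.4}, {"x": -0.4, "y": 0, "z": 0.8, "wx": 0, "wy": 0, "wz": 0, "fingers": 0.4}]}}

```text
time: 7.7
tool_pos: [0.6781, -0.0206, 0.2644]
tcp_rot: [-0.53, 0.476, 0.537, 0.451]
ft_force: [-0.4, -0.8, -0.7]
opening: 0.0599
```

Call:
{"fn": "servo_tool", "kwargs": {"targets": [{"x": -1, "y": 0, "z": 0.3, "wx": 0, "wy": 0, "wz": 0, "fingers": 0.4}, {"x": -1, "y": -0.5, "z": 0, "wx": 0, "wy": 0, "wz": 0, "fingers": 0.4}, {"x": -1, "y": -0.8, "z": 0, "wx": 0, "wy": 0, "wz": 0, "fingers": 0.4}, {"x": -1, "y": -0.8, "z": 0, "wx": 0, "wy": 0, "wz": 0, "fingers": 0.4}, {"x": -1, "y": -0.8, "z": 0, "wx": 0, "wy": 0, "wz": 0, "fingers": 0.4}, {"x": -1, "y": -0.8, "z": 0, "wx": 0, "wy": 0, "wz": 0, "fingers": 0.4}, {"x": 0, "y": -0.8, "z": 0, "wx": 0, "wy": 0, "wz": 0, "fingers": 0.4}, {"x": 0, "y": -0.8, "z": 0, "wx": 0, "wy": 0, "wz": 0, "fingers": 0.4}, {"x": 0, "y": -0.8, "z": 0, "wx": 0, "wy": 0, "wz": 0, "fingers": 0.4}]}}

```text
time: 8.45
tool_pos: [0.5173, -0.172, 0.2904]
tcp_rot: [0.539, -0.469, -0.533, -0.454]
ft_force: [0.2, -0.2, -0.1]
opening: 0.0597
```

```bash
python3 st.py .441 -.242 .06; python3 -c "
from h import *
a=snap('scene','s2.png');b=snap('top','t2.png')
cv2.imwrite('pics/c2.png',np.hstack([cv2.resize(a,(400,300)),b[180:350,180:520][:, :][0:170] if 0 else cv2.resize(b[140:350,180:460],(400,300))])[:,:,::-1])"
```

```text
t 8.45 pos [ 0.517 -0.172  0.29 ] x [-0.007 -0.021 -1.   ] zang 98.55 dwz to 97.7 -0.015 F [ 0.197 -0.175 -0.138] op 0.0597 q [-0.308  0.318  0.261  1.515 -0.023 -0.457]
units to target [-3.053 -2.801 -9.217]
```

View pics/c2.png

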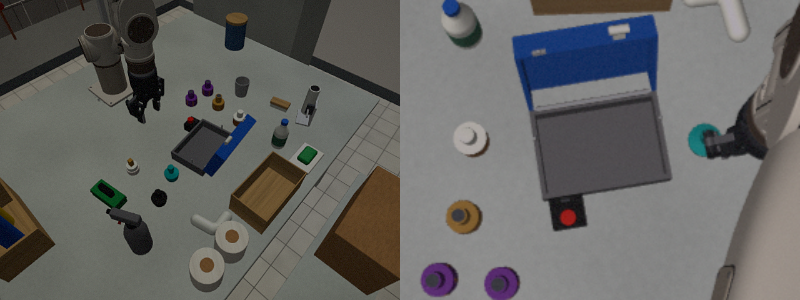

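```bash
python3 - <<'E'
from st import *
t2=cv2.imread('pics/t2.png'); t0=cv2.imread('pics/top0.png'); s0=cv2.imread('pics/scene0.png')
for x,y,z,c in((.074,.107,.045,(0,255,255)),(.066,.099,.008,(0,255,0))):
    for im in(t2,):
        pts=[bw(a*x,b*y,z) for a,b in((1,1),(1,-1),(-1,-1),(-1,1))]
        big=proj('top',pts); T=big if z>.04 else T
        globals()['P'+str(int(z*1000))]=big
a=cv2.resize(t2[190:300,260:380],None,fx=4,fy=4,interpolation=cv2.INTER_CUBIC)
for q,c in((P45,(0,255,255)),(P8,(0,255,0))): cv2.polylines(a,[np.int32((q-[260,190])*4+2)],True,c,1)
tops={'stopper':(.612,-.262,.07),'union':(.456,.234,.07),'cart':(.441,-.242,.07),'tub':(.577,.261,.07),'case':(.47,-.37,.07)}
def tiles(im,n):
    o=[]
    for k,v in tops.items():
        p=proj(n,[v])[0]; b=proj(n,[(v[0],v[1],0)])[0]; c=np.int32(p); im2=cv2.resize(im[c[1]-25:c[1]+25,c[0]-25:c[0]+25],(160,160),interpolation=cv2.INTER_CUBIC)
        for w,col in((p,(0,0,255)),(b,(0,255,0))): cv2.drawMarker(im2,tuple(np.int32((w-c+25)*3.2)),col,0,12,1)
        o.append(im2)
    return np.hstack(o)
b=np.zeros((600,800,3),np.uint8); b[:160]=tiles(t0,'top'); 
s=tiles(s0,'scene'); b[160:320]=s; a=cv2.resize(a,(305,280)); b[320:600,:305]=a
cv2.imwrite('pics/c3.png',b)
E
```

```text
(no output)
```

View pics/c3.png

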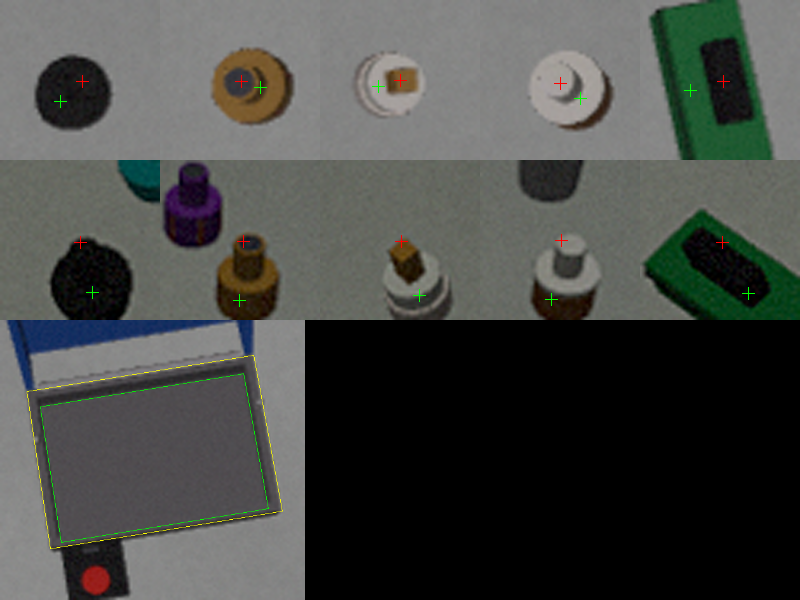

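The lid is at its stop and the box outline fits to about 2 mm. The knob tops match in both views. The case goes first.

Call:
{"fn": "servo_tool", "kwargs": {"targets": [{"x": -0.2, "y": -0.9, "z": 0, "wx": 0.02, "wy": -0.007, "wz": -0.015, "fingers": 0.3}, {"x": -0.2, "y": -0.9, "z": 0, "wx": 0, "wy": 0, "wz": 0, "fingers": 0.3}, {"x": -0.2, "y": -0.9, "z": 0, "wx": 0, "wy": 0, "wz": 0, "fingers": 0.3}, {"x": -0.2, "y": -0.9, "z": -0.9, "wx": 0, "wy": 0, "wz": 0, "fingers": 0.3}, {"x": -0.2, "y": -0.9, "z": -0.9, "wx": 0, "wy": 0, "wz": 0, "fingers": 0.3}, {"x": -0.2, "y": -0.9, "z": -0.9, "wx": 0, "wy": 0, "wz": 0, "fingers": 0.3}, {"x": -0.2, "y": -0.9, "z": -0.9, "wx": 0, "wy": 0, "wz": 0, "fingers": 0.3}, {"x": -0.2, "y": -0.7, "z": -0.9, "wx": 0, "wy": 0, "wz": 0, "fingers": 0.3}, {"x": 0, "y": 0, "z": -0.9, "wx": 0, "wy": 0, "wz": 0, "fingers": 0.3}, {"x": 0, "y": 0, "z": -0.9, "wx": 0, "wy": 0, "wz": 0, "fingers": 0.3}]}}

```text
time: 9.38
tool_pos: [0.4812, -0.352, 0.144]
tcp_rot: [0.543, -0.461, -0.523, -0.468]
ft_force: [0.4, 0.6, -0.5]
opening: 0.0554
```

Call:
{"fn": "servo_tool", "kwargs": {"targets": [{"x": 0, "y": 0, "z": 0, "wx": 0, "wy": 0, "wz": 0, "fingers": 0.3}]}}

```text
time: 9.47
tool_pos: [0.4786, -0.3499, 0.1396]
tcp_rot: [0.54, -0.461, -0.526, -0.468]
ft_force: [-0.8, 0.2, -1.0]
opening: 0.0554
```

```bash
python3 st.py .472 -.371 .044; python3 -c "
from h import *
print('sprayer base approx',ray('top',[[487,198]],0.02),ray('scene',[[225,395]],.01))
im=snap('scene','s3.png'); cv2.imwrite('pics/c4.png',cv2.resize(im[200:380,80:320],None,fx=2.5,fy=2.5)[:,:,::-1])"
```

```text
t 9.47 pos [ 0.479 -0.35   0.14 ] x [ 0.021 -0.005 -1.   ] zang 97.79 dwz to 97.7 -0.002 F [-0.846  0.228 -1.023] op 0.0554 q [-0.635  0.459  0.077  1.169  0.008 -0.771]
units to target [-0.263 -0.843 -3.825]
sprayer base approx [[ 0.66478362 -0.39952012  0.02      ]] [[ 0.69638062 -0.41747634  0.01      ]]
```

View pics/c4.png

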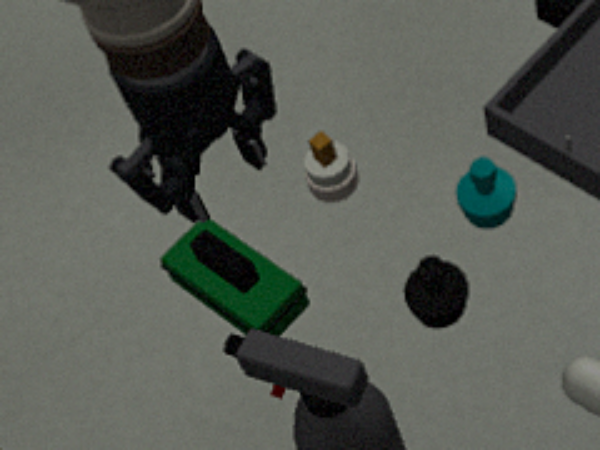

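The gripper hangs just above and to the left of the case ridge. Nothing has moved.

Call:
{"fn": "servo_tool", "kwargs": {"targets": [{"x": -0.15, "y": -0.45, "z": 0, "wx": 0, "wy": 0.02, "wz": 0, "fingers": 0.3}, {"x": -0.15, "y": -0.45, "z": 0, "wx": 0, "wy": 0, "wz": 0, "fingers": 0.3}, {"x": 0, "y": 0, "z": 0, "wx": 0, "wy": 0, "wz": 0, "fingers": 0.3}, {"x": 0, "y": 0, "z": -0.9, "wx": 0, "wy": 0, "wz": 0, "fingers": 0.3}, {"x": 0, "y": 0, "z": -0.9, "wx": 0, "wy": 0, "wz": 0, "fingers": 0.3}, {"x": 0, "y": 0, "z": -0.9, "wx": 0, "wy": 0, "wz": 0, "fingers": 0.3}, {"x": 0, "y": 0, "z": -0.5, "wx": 0, "wy": 0, "wz": 0, "fingers": 0.3}, {"x": 0, "y": 0, "z": 0, "wx": 0, "wy": 0, "wz": 0, "fingers": 0.3}, {"x": 0, "y": 0, "z": 0, "wx": 0, "wy": 0, "wz": 0, "fingers": 0.3}]}}

```text
time: 10.27
tool_pos: [0.4824, -0.3755, 0.0782]
tcp_rot: [0.547, -0.462, -0.521, -0.464]
ft_force: [0.4, 1.2, 0.8]
opening: 0.0552
```

```bash
python3 st.py .472 -.371 .044
```

```text
t 10.27 pos [ 0.482 -0.376  0.078] x [ 0.029 -0.022 -0.999] zang 98.09 dwz to 97.7 -0.007 F [0.437 1.227 0.803] op 0.0552 q [-0.662  0.533  0.026  1.028  0.001 -0.803]
units to target [-0.417  0.18  -1.37 ]
```

Call:
{"fn": "servo_tool", "kwargs": {"targets": [{"x": -0.4, "y": 0.15, "z": -0.5, "wx": 0.02, "wy": 0.03, "wz": 0, "fingers": 0.3}, {"x": 0, "y": 0, "z": -0.5, "wx": 0, "wy": 0, "wz": 0, "fingers": 0.3}, {"x": 0, "y": 0, "z": -0.4, "wx": 0, "wy": 0, "wz": 0, "fingers": 0.3}, {"x": 0, "y": 0, "z": 0, "wx": 0, "wy": 0, "wz": 0, "fingers": 0.3}]}}

```text
time: 10.6
tool_pos: [0.4744, -0.3729, 0.0475]
tcp_rot: [0.536, -0.464, -0.532, -0.463]
ft_force: [-0.2, 0.7, -0.9]
opening: 0.0553
```

```bash
python3 st.py .472 -.371 .044
```

```text
t 10.6 pos [ 0.474 -0.373  0.047] x [ 0.003 -0.005 -1.   ] zang 98.16 dwz to 97.7 -0.008 F [-0.169  0.74  -0.867] op 0.0553 q [-0.665  0.571  0.005  0.999 -0.002 -0.808]
units to target [-0.096  0.076 -0.138]
```

Good. Now I close and lift.

Call:
{"fn": "servo_tool", "kwargs": {"targets": [{"x": 0, "y": 0, "z": -0.08, "wx": 0, "wy": 0, "wz": 0, "fingers": -0.2}, {"x": 0, "y": 0, "z": 0, "wx": 0, "wy": 0, "wz": 0, "fingers": -1}, {"x": 0, "y": 0, "z": 0, "wx": 0, "wy": 0, "wz": 0, "fingers": -1}, {"x": 0, "y": 0, "z": 0, "wx": 0, "wy": 0, "wz": 0, "fingers": -1}, {"x": 0, "y": 0, "z": 0, "wx": 0, "wy": 0, "wz": 0, "fingers": -1}, {"x": 0, "y": 0, "z": 0.6, "wx": 0, "wy": 0, "wz": 0, "fingers": -1}, {"x": 0, "y": 0, "z": 1, "wx": 0, "wy": 0, "wz": 0, "fingers": -1}, {"x": 0, "y": 0, "z": 1, "wx": 0, "wy": 0, "wz": 0, "fingers": -1}, {"x": 0, "y": 0, "z": 1, "wx": 0, "wy": 0, "wz": 0, "fingers": -1}, {"x": 0, "y": 0, "z": 1, "wx": 0, "wy": 0, "wz": 0, "fingers": -1}]}}

```text
time: 11.43
tool_pos: [0.4684, -0.3684, 0.1567]
tcp_rot: [-0.529, 0.464, 0.54, 0.462]
ft_force: [-0.2, -0.4, -2.4]
opening: 0.0187
```

```bash
python3 - <<'E'
from st import *
st(bw(0,-.066,.15))
print(bw(0,-.066,.052),bw(.033,0,.052),bw(-.033,0,.052),bw(.033,.066,.052),bw(-.033,.066,.052))
im=snap('scene','s4.png'); cv2.imwrite('pics/c5.png',cv2.resize(im[200:380,80:320],None,fx=2.5,fy=2.5)[:,:,::-1])
E
```

```text
t 11.43 pos [ 0.468 -0.368  0.157] x [-0.013  0.008 -1.   ] zang 98.16 dwz to 97.7 -0.008 F [-0.224 -0.433 -2.351] op 0.0187 q [-0.666  0.481  0.158  1.263 -0.002 -0.808]
units to target [ 4.297 12.479 -0.268]
[ 0.576 -0.056  0.052] [0.6   0.013 0.052] [0.534 0.005 0.052] [0.591 0.079 0.052] [0.525 0.07  0.052]
```

View pics/c5.png

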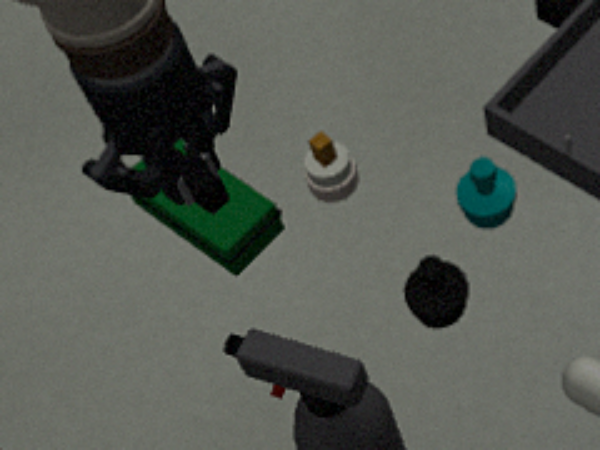

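The case is held level.

Call:
{"fn": "servo_tool", "kwargs": {"targets": [{"x": 0.35, "y": 0.9, "z": 0.1, "wx": 0, "wy": 0, "wz": 0, "fingers": -1}, {"x": 0.35, "y": 0.95, "z": 0.1, "wx": 0, "wy": 0, "wz": 0, "fingers": -1}, {"x": 0.35, "y": 0.95, "z": 0, "wx": 0, "wy": 0, "wz": 0, "fingers": -1}, {"x": 0.35, "y": 0.95, "z": 0, "wx": 0, "wy": 0, "wz": 0, "fingers": -1}, {"x": 0.35, "y": 0.95, "z": 0, "wx": 0, "wy": 0, "wz": 0, "fingers": -1}, {"x": 0.35, "y": 0.95, "z": 0, "wx": 0, "wy": 0, "wz": 0, "fingers": -1}, {"x": 0.35, "y": 0.95, "z": 0, "wx": 0, "wy": 0, "wz": 0, "fingers": -1}, {"x": 0.35, "y": 0.95, "z": 0, "wx": 0, "wy": 0, "wz": 0, "fingers": -1}, {"x": 0.35, "y": 0.95, "z": 0, "wx": 0, "wy": 0, "wz": 0, "fingers": -1}, {"x": 0.35, "y": 0.95, "z": 0, "wx": 0, "wy": 0, "wz": 0, "fingers": -1}]}}

```text
time: 12.32
tool_pos: [0.5593, -0.1303, 0.1709]
tcp_rot: [0.533, -0.467, -0.53, -0.466]
ft_force: [-0.5, 0.1, -0.6]
opening: 0.0191
```

Call:
{"fn": "servo_tool", "kwargs": {"targets": [{"x": 0.35, "y": 0.9, "z": 0, "wx": 0, "wy": 0, "wz": 0, "fingers": -1}, {"x": 0.35, "y": 0.9, "z": 0, "wx": 0, "wy": 0, "wz": 0, "fingers": -1}, {"x": 0.2, "y": 0.6, "z": 0, "wx": 0, "wy": 0, "wz": 0, "fingers": -1}, {"x": 0, "y": 0, "z": 0, "wx": 0, "wy": 0, "wz": 0, "fingers": -1}, {"x": 0, "y": 0, "z": 0, "wx": 0, "wy": 0, "wz": 0, "fingers": -1}]}}

```text
time: 12.73
tool_pos: [0.5827, -0.0607, 0.1688]
tcp_rot: [-0.533, 0.465, 0.533, 0.464]
ft_force: [-0.5, -0.0, -1.7]
opening: 0.0188
```

```bash
python3 - <<'E'
from st import *
s=st(bw(0,-.066,.11))
im=snap('top','t5.png')
hsv=cv2.cvtColor(im,cv2.COLOR_RGB2HSV); m=cv2.inRange(hsv,(55,120,30),(80,255,255)); m[:180]=0
ys,xs=np.nonzero(m); print(len(xs),xs.min(),xs.max(),ys.min(),ys.max())
cn=max(cv2.findContours(m,0,2)[0],key=cv2.contourArea); z=s['tool_pos'][2]-.044+.040
e=ray('top',cv2.convexHull(cn).reshape(-1,2),z); l=(e[:,:2]-B)@np.array([[np.cos(Y),-np.sin(Y)],[np.sin(Y),np.cos(Y)]])
print('box frame extents',l.min(0),l.max(0)); t=(s['tool_pos'][:2]-B)@np.array([[np.cos(Y),-np.sin(Y)],[np.sin(Y),np.cos(Y)]]); print('tcp',t)
cv2.imwrite('pics/c6.png',cv2.resize(im[170:330,230:430],None,fx=3,fy=3)[:,:,::-1])
E
```

```text
t 12.73 pos [ 0.583 -0.061  0.169] x [-0.001 -0.001 -1.   ] zang 97.96 dwz to 97.7 -0.004 F [-0.485 -0.025 -1.709] op 0.0188 q [-0.103  0.443  0.13   1.259 -0.001 -0.242]
units to target [-0.276  0.172 -2.351]
4 336 336 201 204
box frame extents [ 0.053 -0.044] [ 0.059 -0.043]
tcp [ 0.006 -0.071]
```

View pics/c6.png

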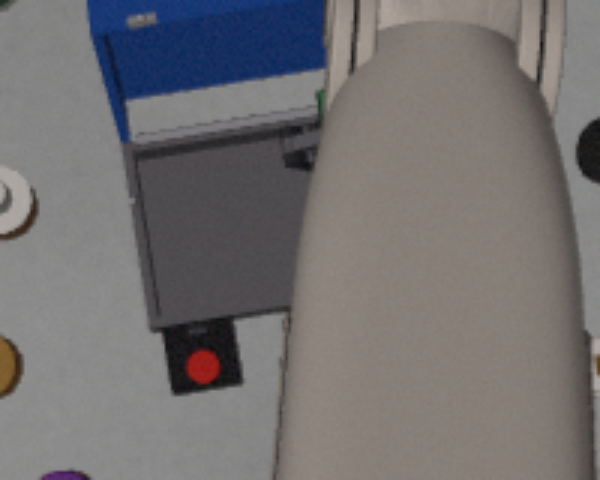

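Call:
{"fn": "servo_tool", "kwargs": {"targets": [{"x": -0.3, "y": 0.17, "z": -0.8, "wx": 0, "wy": 0, "wz": 0, "fingers": -1}, {"x": 0, "y": 0, "z": -0.9, "wx": 0, "wy": 0, "wz": 0, "fingers": -1}, {"x": 0, "y": 0, "z": -0.4, "wx": 0, "wy": 0, "wz": 0, "fingers": -1}, {"x": 0, "y": 0, "z": 0, "wx": 0, "wy": 0, "wz": 0, "fingers": -1}, {"x": 0, "y": 0, "z": 0, "wx": 0, "wy": 0, "wz": 0, "fingers": -1}]}}

```text
time: 13.2
tool_pos: [0.5741, -0.0611, 0.1157]
tcp_rot: [0.533, -0.466, -0.531, -0.465]
ft_force: [0.9, -0.3, -1.9]
opening: 0.0192
```

```bash
python3 - <<'E'
from st import *
s=st(bw(0,-.066,.052))
im=snap('scene','s6.png'); Rb=np.array([[np.cos(Y),-np.sin(Y)],[np.sin(Y),np.cos(Y)]])
hsv=cv2.cvtColor(im,cv2.COLOR_RGB2HSV); m=cv2.inRange(hsv,(50,100,20),(85,255,255)); m[:,:230]=0;m[:,400:]=0;m[:180]=0
cn=max(cv2.findContours(m,0,2)[0],key=cv2.contourArea); z=s['tool_pos'][2]-.044+.040
e=ray('scene',cv2.convexHull(cn).reshape(-1,2),z); l=(e[:,:2]-B)@Rb
print(cv2.boundingRect(cn)); print('tcp',(s['tool_pos'][:2]-B)@Rb); print(l)
a=cv2.resize(im[180:300,240:400],None,fx=5,fy=5,interpolation=cv2.INTER_CUBIC)
z0=s['tool_pos'][2]-.044
t=(s['tool_pos'][:2]-B)@Rb
for zz,c in((z0+.04,(255,0,0)),(z0,(255,255,0))):
    q=proj('scene',[bw(t[0]+i*.061,t[1]+j*.029,zz) for i,j in((1,1),(1,-1),(-1,-1),(-1,1))]); cv2.polylines(a,[np.int32((q-[240,180])*5+2)],True,c,1)
cv2.imwrite('pics/c7.png',a[:,:,::-1])
E
```

```text
t 13.2 pos [ 0.574 -0.061  0.116] x [ 0.001 -0.002 -1.   ] zang 97.59 dwz to 97.7 0.002 F [ 0.909 -0.262 -1.915] op 0.0192 q [-0.105  0.463  0.017  1.124 -0.002 -0.237]
units to target [ 0.07   0.189 -2.549]
(276, 218, 56, 40)
tcp [-0.002 -0.07 ]
[[ 0.019 -0.048]
 [ 0.04  -0.047]
 [ 0.054 -0.048]
 [ 0.058 -0.049]
 [ 0.073 -0.072]
 [ 0.074 -0.092]
 [ 0.073 -0.118]
 [ 0.068 -0.122]
 [-0.01  -0.123]
 [-0.036 -0.121]
 [-0.042 -0.118]
 [-0.054 -0.106]
 [-0.06  -0.099]
 [-0.06  -0.077]]
```

View pics/c7.png

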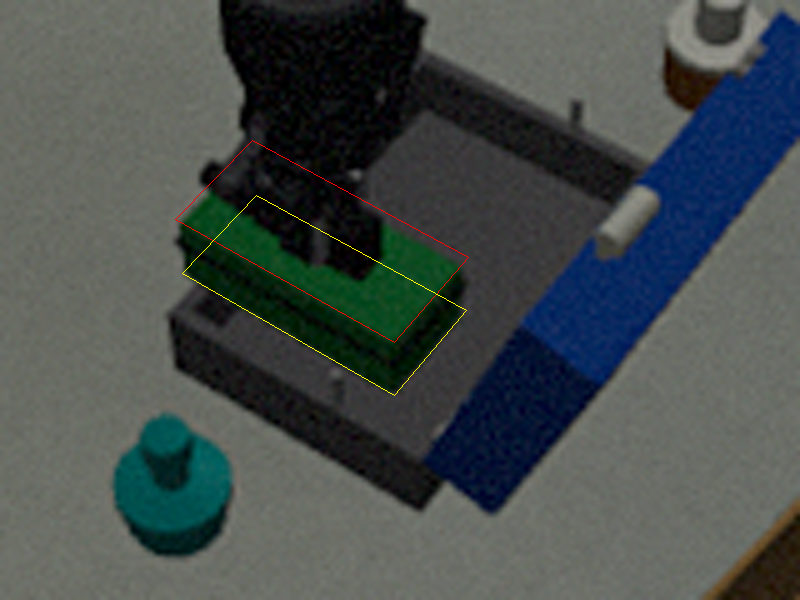

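The projected outline matches the case, so it is centred on the TCP and can go down.

Call:
{"fn": "servo_tool", "kwargs": {"targets": [{"x": 0.07, "y": 0.19, "z": -0.2, "wx": 0, "wy": 0, "wz": 0, "fingers": -1}, {"x": 0, "y": 0, "z": 0, "wx": 0, "wy": 0, "wz": 0, "fingers": -1}, {"x": 0, "y": 0, "z": -0.5, "wx": 0, "wy": 0, "wz": 0, "fingers": -1}, {"x": 0, "y": 0, "z": -0.5, "wx": 0, "wy": 0, "wz": 0, "fingers": -1}, {"x": 0, "y": 0, "z": -0.5, "wx": 0, "wy": 0, "wz": 0, "fingers": -1}, {"x": 0, "y": 0, "z": 0, "wx": 0, "wy": 0, "wz": 0, "fingers": -1}]}}

```text
time: 13.75
tool_pos: [0.5814, -0.0575, 0.0782]
tcp_rot: [0.536, -0.464, -0.527, -0.468]
ft_force: [0.2, -0.6, -1.6]
opening: 0.0188
```

```bash
python3 st.py .576 -.056 .052
```

```text
t 13.75 pos [ 0.581 -0.057  0.078] x [ 0.014 -0.004 -1.   ] zang 97.49 dwz to 97.7 0.004 F [ 0.24  -0.632 -1.605] op 0.0188 q [-0.097  0.5   -0.028  1.028 -0.002 -0.228]
units to target [-0.218  0.058 -1.05 ]
```

Call:
{"fn": "servo_tool", "kwargs": {"targets": [{"x": -0.22, "y": 0.05, "z": -0.1, "wx": 0, "wy": 0.014, "wz": 0, "fingers": -1}, {"x": -0.03, "y": 0, "z": -0.4, "wx": 0, "wy": 0, "wz": 0, "fingers": -1}, {"x": -0.03, "y": 0, "z": -0.4, "wx": 0, "wy": 0, "wz": 0, "fingers": -1}, {"x": 0, "y": 0, "z": -0.1, "wx": 0, "wy": 0, "wz": 0, "fingers": -1}, {"x": 0, "y": 0, "z": 0, "wx": 0, "wy": 0, "wz": 0, "fingers": -1}]}}

```text
time: 14.17
tool_pos: [0.5762, -0.056, 0.0543]
tcp_rot: [0.534, -0.466, -0.53, -0.466]
ft_force: [-1.1, 0.3, -2.3]
opening: 0.0189
```

```bash
python3 st.py .576 -.056 .052
```

```text
t 14.17 pos [ 0.576 -0.056  0.054] x [ 0.004 -0.004 -1.   ] zang 97.52 dwz to 97.7 0.003 F [-1.082  0.271 -2.26 ] op 0.0189 q [-0.095  0.523 -0.061  0.983 -0.004 -0.226]
units to target [-0.009 -0.    -0.092]
```

Call:
{"fn": "servo_tool", "kwargs": {"targets": [{"x": 0, "y": 0, "z": -0.1, "wx": 0, "wy": 0, "wz": 0, "fingers": -1}, {"x": 0, "y": 0, "z": -0.05, "wx": 0, "wy": 0, "wz": 0, "fingers": -1}, {"x": 0, "y": 0, "z": 0, "wx": 0, "wy": 0, "wz": 0, "fingers": -0.2}, {"x": 0, "y": 0, "z": 0, "wx": 0, "wy": 0, "wz": 0, "fingers": 0}, {"x": 0, "y": 0, "z": 0, "wx": 0, "wy": 0, "wz": 0, "fingers": 0}, {"x": 0, "y": 0, "z": 0.5, "wx": 0, "wy": 0, "wz": 0, "fingers": 0}, {"x": 0, "y": 0, "z": 1, "wx": 0, "wy": 0, "wz": 0, "fingers": 0.2}, {"x": 0, "y": 0, "z": 1, "wx": 0, "wy": 0, "wz": 0, "fingers": 0.4}, {"x": 0, "y": 0, "z": 1, "wx": 0, "wy": 0, "wz": 0, "fingers": 0.4}, {"x": 0, "y": -0.3, "z": 0.5, "wx": 0, "wy": 0, "wz": 0, "fingers": 0.4}]}}

```text
time: 15.0
tool_pos: [0.5752, -0.0629, 0.1551]
tcp_rot: [0.533, -0.467, -0.531, -0.465]
ft_force: [1.6, -0.1, -0.7]
opening: 0.0598
```

Call:
{"fn": "servo_tool", "kwargs": {"targets": [{"x": 0.15, "y": -0.9, "z": 0, "wx": 0, "wy": 0, "wz": 0, "fingers": 0.4}, {"x": 0.15, "y": -0.9, "z": 0, "wx": 0, "wy": 0, "wz": 0, "fingers": 0.4}, {"x": 0.15, "y": -0.9, "z": 0, "wx": 0, "wy": 0, "wz": 0, "fingers": 0.4}, {"x": 0.15, "y": -0.9, "z": 0, "wx": 0, "wy": 0, "wz": 0, "fingers": 0.4}, {"x": 0.15, "y": -0.9, "z": 0, "wx": 0, "wy": 0, "wz": 0, "fingers": 0.4}, {"x": 0.15, "y": -0.9, "z": 0, "wx": 0, "wy": 0, "wz": 0, "fingers": 0.4}, {"x": 0.15, "y": -0.9, "z": 0, "wx": 0, "wy": 0, "wz": 0, "fingers": 0.4}, {"x": 0.15, "y": -0.9, "z": 0, "wx": 0, "wy": 0, "wz": 0, "fingers": 0.4}, {"x": 0, "y": -0.6, "z": 0, "wx": 0, "wy": 0, "wz": 0, "fingers": 0.4}, {"x": 0, "y": 0, "z": 0, "wx": 0, "wy": 0, "wz": 0, "fingers": 0.4}]}}

```text
time: 15.83
tool_pos: [0.6114, -0.2674, 0.1628]
tcp_rot: [0.54, -0.463, -0.526, -0.467]
ft_force: [-0.5, 0.3, 0.4]
opening: 0.0596
```

```bash
python3 - <<'E'
from st import *
from m import blob
s=st((.612,-.262,.044))
im=snap('scene','s8.png');hsv=cv2.cvtColor(im,cv2.COLOR_RGB2HSV)
b=cv2.cvtColor(cv2.imread('pics/scene0.png'),cv2.COLOR_BGR2HSV)
# knob/dark blobs: difference to the first picture for spares (moved?)
d=cv2.absdiff(im,cv2.imread('pics/scene0.png')[:,:,::-1]).max(2)
for k,v in {'stopper':(.612,-.262,.03),'union':(.456,.234,.04),'cart':(.441,-.242,.04),'tub':(.577,.261,.04)}.items():
    u=np.int32(proj('scene',[v])[0]); print(k,u,'changed px',(d[u[1]-15:u[1]+15,u[0]-15:u[0]+15]>40).mean())
E
```

```text
t 15.83 pos [ 0.611 -0.267  0.163] x [ 0.018 -0.008 -1.   ] zang 97.83 dwz to 97.7 -0.002 F [-0.466  0.294  0.364] op 0.0596 q [-0.412  0.595  0.364  1.32  -0.    -0.549]
units to target [ 0.023  0.215 -4.75 ]
stopper [253 312] changed px 0.0
union [347 160] changed px 0.0
cart [209 260] changed px 0.31333333333333335
tub [388 176] changed px 0.26222222222222225
```

Call:
{"fn": "servo_tool", "kwargs": {"targets": [{"x": 0, "y": 0.2, "z": -0.5, "wx": 0, "wy": 0.018, "wz": 0, "fingers": 0.4}, {"x": -0.05, "y": 0, "z": -0.9, "wx": 0, "wy": 0, "wz": 0, "fingers": 0.4}, {"x": -0.05, "y": 0, "z": -0.9, "wx": 0, "wy": 0, "wz": 0, "fingers": 0.4}, {"x": -0.05, "y": 0, "z": -0.9, "wx": 0, "wy": 0, "wz": 0, "fingers": 0.4}, {"x": -0.05, "y": 0, "z": -0.6, "wx": 0, "wy": 0, "wz": 0, "fingers": 0.4}, {"x": 0, "y": 0, "z": 0, "wx": 0, "wy": 0, "wz": 0, "fingers": 0.4}]}}

```text
time: 16.38
tool_pos: [0.606, -0.2506, 0.0625]
tcp_rot: [0.535, -0.464, -0.535, -0.46]
ft_force: [-0.5, 0.8, -0.3]
opening: 0.0595
```

```bash
python3 st.py .612 -.262 .044
```

```text
t 16.38 pos [ 0.606 -0.251  0.062] x [-0.003 -0.004 -1.   ] zang 98.35 dwz to 97.7 -0.011 F [-0.526  0.815 -0.348] op 0.0595 q [-0.39   0.656  0.203  1.119 -0.005 -0.536]
units to target [ 0.239 -0.456 -0.739]
```

Call:
{"fn": "servo_tool", "kwargs": {"targets": [{"x": 0.22, "y": -0.44, "z": 0, "wx": 0, "wy": 0, "wz": -0.01, "fingers": 0.4}, {"x": 0, "y": 0, "z": -0.4, "wx": 0, "wy": 0, "wz": 0, "fingers": 0.4}, {"x": 0, "y": 0, "z": -0.35, "wx": 0, "wy": 0, "wz": 0, "fingers": 0.4}, {"x": 0, "y": 0, "z": 0, "wx": 0, "wy": 0, "wz": 0, "fingers": 0.4}]}}

```text
time: 16.72
tool_pos: [0.611, -0.2544, 0.0408]
tcp_rot: [-0.532, 0.465, 0.537, 0.461]
ft_force: [-0.6, -0.2, -0.5]
opening: 0.0598
```

```bash
python3 st.py .612 -.262 .044
```

```text
t 16.72 pos [ 0.611 -0.254  0.041] x [-0.009 -0.    -1.   ] zang 98.2 dwz to 97.7 -0.009 F [-0.625 -0.175 -0.497] op 0.0598 q [-0.393  0.692  0.209  1.095 -0.004 -0.536]
units to target [ 0.039 -0.306  0.128]
```

Call:
{"fn": "servo_tool", "kwargs": {"targets": [{"x": 0, "y": -0.3, "z": 0.1, "wx": 0, "wy": 0, "wz": 0, "fingers": 0.2}, {"x": 0, "y": 0, "z": 0, "wx": 0, "wy": 0, "wz": 0, "fingers": -0.1}, {"x": 0, "y": 0, "z": 0, "wx": 0, "wy": 0, "wz": 0, "fingers": -0.5}, {"x": 0, "y": 0, "z": 0, "wx": 0, "wy": 0, "wz": 0, "fingers": -1}, {"x": 0, "y": 0, "z": 0, "wx": 0, "wy": 0, "wz": 0, "fingers": -1}, {"x": 0, "y": 0, "z": 0, "wx": 0, "wy": 0, "wz": 0, "fingers": -1}]}}

```text
time: 17.22
tool_pos: [0.6114, -0.2613, 0.045]
tcp_rot: [-0.533, 0.464, 0.537, 0.461]
ft_force: [-0.3, 0.3, -0.5]
opening: 0.0224
```

```bash
python3 st.py .600 .013 .16
```

```text
t 17.22 pos [ 0.611 -0.261  0.045] x [-0.007 -0.001 -1.   ] zang 98.29 dwz to 97.7 -0.01 F [-0.28   0.319 -0.51 ] op 0.0224 q [-0.402  0.693  0.222  1.107 -0.004 -0.547]
units to target [-0.456 10.97   4.602]
```

Call:
{"fn": "servo_tool", "kwargs": {"targets": [{"x": 0, "y": 0, "z": 0.6, "wx": 0, "wy": 0, "wz": -0.01, "fingers": -1}, {"x": 0, "y": 0, "z": 1, "wx": 0, "wy": 0, "wz": 0, "fingers": -1}, {"x": 0, "y": 0, "z": 1, "wx": 0, "wy": 0, "wz": 0, "fingers": -1}, {"x": 0, "y": 0, "z": 1, "wx": 0, "wy": 0, "wz": 0, "fingers": -1}, {"x": 0, "y": 0, "z": 1, "wx": 0, "wy": 0, "wz": 0, "fingers": -1}, {"x": -0.05, "y": 0.6, "z": 0.3, "wx": 0, "wy": 0, "wz": 0, "fingers": -1}, {"x": -0.05, "y": 0.9, "z": 0, "wx": 0, "wy": 0, "wz": 0, "fingers": -1}, {"x": -0.05, "y": 0.9, "z": 0, "wx": 0, "wy": 0, "wz": 0, "fingers": -1}, {"x": -0.05, "y": 0.9, "z": 0, "wx": 0, "wy": 0, "wz": 0, "fingers": -1}, {"x": -0.05, "y": 0.9, "z": 0, "wx": 0, "wy": 0, "wz": 0, "fingers": -1}]}}

```text
time: 18.05
tool_pos: [0.6005, -0.1539, 0.1696]
tcp_rot: [-0.527, 0.47, 0.533, 0.466]
ft_force: [1.0, 0.7, -1.3]
opening: 0.0223
```

Call:
{"fn": "servo_tool", "kwargs": {"targets": [{"x": -0.05, "y": 0.9, "z": 0, "wx": 0, "wy": 0, "wz": 0, "fingers": -1}, {"x": -0.05, "y": 0.9, "z": 0, "wx": 0, "wy": 0, "wz": 0, "fingers": -1}, {"x": -0.05, "y": 0.9, "z": 0, "wx": 0, "wy": 0, "wz": 0, "fingers": -1}, {"x": -0.05, "y": 0.9, "z": 0, "wx": 0, "wy": 0, "wz": 0, "fingers": -1}, {"x": 0, "y": 0.9, "z": 0, "wx": 0, "wy": 0, "wz": 0, "fingers": -1}, {"x": 0, "y": 0.9, "z": 0, "wx": 0, "wy": 0, "wz": 0, "fingers": -1}, {"x": 0, "y": 0.7, "z": 0, "wx": 0, "wy": 0, "wz": 0, "fingers": -1}, {"x": 0, "y": 0, "z": 0, "wx": 0, "wy": 0, "wz": 0, "fingers": -1}, {"x": 0, "y": 0, "z": 0, "wx": 0, "wy": 0, "wz": 0, "fingers": -1}]}}

```text
time: 18.8
tool_pos: [0.5861, 0.0202, 0.1632]
tcp_rot: [-0.525, 0.468, 0.54, 0.462]
ft_force: [0.6, 0.2, -1.9]
opening: 0.0218
```

```bash
python3 st.py .600 .013 .11
```

```text
t 18.8 pos [0.586 0.02  0.163] x [-0.021  0.009 -1.   ] zang 97.75 dwz to 97.7 -0.001 F [ 0.635  0.198 -1.877] op 0.0218 q [ 0.03   0.463  0.147  1.275  0.009 -0.106]
units to target [ 0.555 -0.289 -2.129]
```

Call:
{"fn": "servo_tool", "kwargs": {"targets": [{"x": 0.5, "y": -0.27, "z": -0.3, "wx": -0.009, "wy": -0.02, "wz": 0, "fingers": -1}, {"x": 0, "y": 0, "z": -0.8, "wx": 0, "wy": 0, "wz": 0, "fingers": -1}, {"x": 0, "y": 0, "z": -0.8, "wx": 0, "wy": 0, "wz": 0, "fingers": -1}, {"x": 0, "y": 0, "z": -0.2, "wx": 0, "wy": 0, "wz": 0, "fingers": -1}, {"x": 0, "y": 0, "z": 0, "wx": 0, "wy": 0, "wz": 0, "fingers": -1}]}}

```text
time: 19.22
tool_pos: [0.5976, 0.0131, 0.1088]
tcp_rot: [0.533, -0.465, -0.532, -0.465]
ft_force: [0.3, -0.1, -1.2]
opening: 0.0219
```

```bash
cat > look.py <<'E'
from st import *
import sys
tgt=[float(v) for v in sys.argv[1:4]]; rad=float(sys.argv[4]); fn=sys.argv[5]
s=st(tgt); im=snap('scene','raw_'+fn); p=s['tool_pos']
a=cv2.resize(im[170:300,230:400],None,fx=4.5,fy=4.5,interpolation=cv2.INTER_CUBIC)
a=cv2.convertScaleAbs(a,alpha=1.6)
ang=np.linspace(0,2*np.pi,40)
for zz,c in((p[2]-.044,(255,255,0)),(p[2]-.044+.038,(255,0,0))):
    q=proj('scene',[(p[0]+rad*np.cos(t),p[1]+rad*np.sin(t),zz) for t in ang]); cv2.polylines(a,[np.int32((q-[230,170])*4.5+2)],True,c,1)
cv2.imwrite('pics/'+fn,a[:,:,::-1])
E
python3 look.py .6 .013 .052 .028 c8.png
```

```text
t 19.22 pos [0.598 0.013 0.109] x [ 0.001 -0.001 -1.   ] zang 97.75 dwz to 97.7 -0.001 F [ 0.316 -0.131 -1.206] op 0.0219 q [ 0.022  0.507  0.07   1.134 -0.001 -0.113]
units to target [ 0.097 -0.003 -2.272]
```

View pics/c8.png

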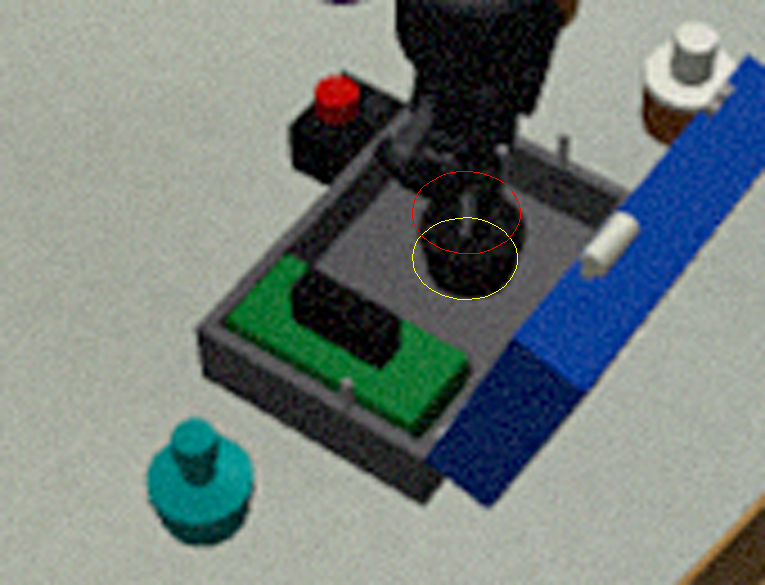

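The case sits in its row with the stopper hanging centred over its square. Lowering.

Call:
{"fn": "servo_tool", "kwargs": {"targets": [{"x": 0.08, "y": 0, "z": -0.4, "wx": 0, "wy": 0, "wz": 0, "fingers": -1}, {"x": -0.03, "y": 0, "z": -0.6, "wx": 0, "wy": 0, "wz": 0, "fingers": -1}, {"x": -0.03, "y": 0, "z": -0.6, "wx": 0, "wy": 0, "wz": 0, "fingers": -1}, {"x": -0.03, "y": 0, "z": -0.3, "wx": 0, "wy": 0, "wz": 0, "fingers": -1}, {"x": 0, "y": 0, "z": 0, "wx": 0, "wy": 0, "wz": 0, "fingers": -1}]}}

```text
time: 19.68
tool_pos: [0.601, 0.0116, 0.0636]
tcp_rot: [0.535, -0.464, -0.529, -0.468]
ft_force: [-0.2, 0.3, -1.1]
opening: 0.0222
```

```bash
python3 st.py .600 .013 .053
```

```text
t 19.68 pos [0.601 0.012 0.064] x [ 0.009 -0.001 -1.   ] zang 97.61 dwz to 97.7 0.002 F [-0.152  0.28  -1.089] op 0.0222 q [ 0.02   0.548  0.011  1.024 -0.001 -0.113]
units to target [-0.039  0.055 -0.424]
```

Call:
{"fn": "servo_tool", "kwargs": {"targets": [{"x": -0.04, "y": 0.05, "z": -0.3, "wx": 0, "wy": 0.009, "wz": 0, "fingers": -1}, {"x": 0, "y": 0, "z": -0.15, "wx": 0, "wy": 0, "wz": 0, "fingers": -1}, {"x": 0, "y": 0, "z": -0.05, "wx": 0, "wy": 0, "wz": 0, "fingers": -1}, {"x": 0, "y": 0, "z": 0, "wx": 0, "wy": 0, "wz": 0, "fingers": -0.2}, {"x": 0, "y": 0, "z": 0, "wx": 0, "wy": 0, "wz": 0, "fingers": 0}, {"x": 0, "y": 0, "z": 0, "wx": 0, "wy": 0, "wz": 0, "fingers": 0}, {"x": 0, "y": 0, "z": 0.4, "wx": 0, "wy": 0, "wz": 0, "fingers": 0}, {"x": 0, "y": 0, "z": 0.8, "wx": 0, "wy": 0, "wz": 0, "fingers": 0}, {"x": 0, "y": 0, "z": 1, "wx": 0, "wy": 0, "wz": 0, "fingers": 0.2}, {"x": 0, "y": 0, "z": 1, "wx": 0, "wy": 0, "wz": 0, "fingers": 0.4}]}}

```text
time: 20.52
tool_pos: [0.5983, 0.0129, 0.1323]
tcp_rot: [-0.531, 0.467, 0.533, 0.464]
ft_force: [0.4, 0.2, -0.7]
opening: 0.0594
```

Call:
{"fn": "servo_tool", "kwargs": {"targets": [{"x": -0.6, "y": -0.9, "z": 0.5, "wx": 0, "wy": 0, "wz": 0, "fingers": 0.4}, {"x": -0.6, "y": -0.9, "z": 0, "wx": 0, "wy": 0, "wz": 0, "fingers": 0.4}, {"x": -0.6, "y": -0.95, "z": 0, "wx": 0, "wy": 0, "wz": 0, "fingers": 0.4}, {"x": -0.6, "y": -0.95, "z": 0, "wx": 0, "wy": 0, "wz": 0, "fingers": 0.4}, {"x": -0.6, "y": -0.95, "z": 0, "wx": 0, "wy": 0, "wz": 0, "fingers": 0.4}, {"x": -0.6, "y": -0.95, "z": 0, "wx": 0, "wy": 0, "wz": 0, "fingers": 0.4}, {"x": -0.6, "y": -0.95, "z": 0, "wx": 0, "wy": 0, "wz": 0, "fingers": 0.4}, {"x": -0.6, "y": -0.95, "z": 0, "wx": 0, "wy": 0, "wz": 0, "fingers": 0.4}, {"x": -0.6, "y": -0.95, "z": 0, "wx": 0, "wy": 0, "wz": 0, "fingers": 0.4}, {"x": -0.6, "y": -0.95, "z": 0, "wx": 0, "wy": 0, "wz": 0, "fingers": 0.4}]}}

```text
time: 21.35
tool_pos: [0.4541, -0.2264, 0.1694]
tcp_rot: [0.545, -0.456, -0.525, -0.468]
ft_force: [0.2, -1.1, 0.2]
opening: 0.0598
```

Call:
{"fn": "servo_tool", "kwargs": {"targets": [{"x": 0, "y": 0, "z": 0, "wx": 0, "wy": 0, "wz": 0, "fingers": 0.4}, {"x": 0, "y": 0, "z": 0, "wx": 0, "wy": 0, "wz": 0, "fingers": 0.4}]}}

```text
time: 21.52
tool_pos: [0.4517, -0.2312, 0.1724]
tcp_rot: [0.545, -0.458, -0.521, -0.47]
ft_force: [0.1, 1.4, 0.0]
opening: 0.0599
```

```bash
cat > chk.py <<'E'
from st import *
import sys
from m import blob
s=st([float(v) for v in sys.argv[1:4]])
k=sys.argv[4]
im=snap('scene','chk_%s.png'%k); hs=lambda a:cv2.cvtColor(a,cv2.COLOR_BGR2HSV)
new=hs(im[:,:,::-1].copy()); old=hs(cv2.imread('pics/scene0.png'))
roi={'cart':(185,235,240,290),'tub':(375,160,412,200),'union':(335,145,365,185)}[k]
lo,hi={'cart':((8,110,30),(25,255,255)),'tub':((0,0,110),(180,60,255)),'union':((8,90,20),(25,255,255))}[k]
for a in(old,new):
    c,st_,_=blob(roi,lo,hi,a); print(k,c,st_[4])
E
python3 chk.py .441 -.242 .044 cart
```

```text
t 21.52 pos [ 0.452 -0.231  0.172] x [ 0.036 -0.009 -0.999] zang 97.86 dwz to 97.7 -0.003 F [0.119 1.401 0.037] op 0.0599 q [-0.478  0.261 -0.127  1.147  0.008 -0.615]
units to target [-0.427 -0.434 -5.134]
cart [208.542 258.855] 83
cart [208.512 259.036] 84
```

Cartridge unmoved. Descend.

Call:
{"fn": "servo_tool", "kwargs": {"targets": [{"x": -0.4, "y": -0.4, "z": -0.3, "wx": 0.009, "wy": 0.035, "wz": 0, "fingers": 0.4}, {"x": 0, "y": 0, "z": -0.9, "wx": 0, "wy": 0, "wz": 0, "fingers": 0.4}, {"x": 0, "y": 0, "z": -0.9, "wx": 0, "wy": 0, "wz": 0, "fingers": 0.4}, {"x": 0, "y": 0, "z": -0.9, "wx": 0, "wy": 0, "wz": 0, "fingers": 0.4}, {"x": 0, "y": 0, "z": -0.7, "wx": 0, "wy": 0, "wz": 0, "fingers": 0.4}, {"x": 0, "y": 0, "z": -0.3, "wx": 0, "wy": 0, "wz": 0, "fingers": 0.4}, {"x": 0, "y": 0, "z": 0, "wx": 0, "wy": 0, "wz": 0, "fingers": 0.4}]}}

```text
time: 22.15
tool_pos: [0.4491, -0.2376, 0.0753]
tcp_rot: [0.54, -0.46, -0.531, -0.463]
ft_force: [-0.7, -0.3, -0.5]
opening: 0.0598
```

```bash
python3 st.py .441 -.242 .044
```

```text
t 22.15 pos [ 0.449 -0.238  0.075] x [ 0.013 -0.006 -1.   ] zang 98.47 dwz to 97.7 -0.014 F [-0.726 -0.338 -0.531] op 0.0598 q [-0.487  0.371 -0.247  0.939  0.001 -0.635]
units to target [-0.325 -0.176 -1.251]
```

Call:
{"fn": "servo_tool", "kwargs": {"targets": [{"x": -0.32, "y": -0.17, "z": -0.3, "wx": 0, "wy": 0.013, "wz": -0.012, "fingers": 0.4}, {"x": -0.04, "y": 0, "z": -0.5, "wx": 0, "wy": 0, "wz": 0, "fingers": 0.4}, {"x": -0.04, "y": 0, "z": -0.5, "wx": 0, "wy": 0, "wz": 0, "fingers": 0.4}, {"x": 0, "y": 0, "z": 0, "wx": 0, "wy": 0, "wz": 0, "fingers": 0.4}]}}

```text
time: 22.48
tool_pos: [0.4415, -0.2421, 0.0449]
tcp_rot: [0.536, -0.466, -0.53, -0.463]
ft_force: [-0.2, 0.2, -0.4]
opening: 0.0596
```

```bash
python3 st.py .441 -.242 .044
```

```text
t 22.48 pos [ 0.442 -0.242  0.045] x [ 0.003 -0.009 -1.   ] zang 97.9 dwz to 97.7 -0.004 F [-0.179  0.198 -0.423] op 0.0596 q [-0.498  0.406 -0.288  0.87  -0.007 -0.636]
units to target [-0.022  0.005 -0.035]
```

Call:
{"fn": "servo_tool", "kwargs": {"targets": [{"x": 0, "y": 0, "z": 0, "wx": 0, "wy": 0, "wz": 0, "fingers": 0}, {"x": 0, "y": 0, "z": 0, "wx": 0, "wy": 0, "wz": 0, "fingers": -0.5}, {"x": 0, "y": 0, "z": 0, "wx": 0, "wy": 0, "wz": 0, "fingers": -1}, {"x": 0, "y": 0, "z": 0, "wx": 0, "wy": 0, "wz": 0, "fingers": -1}, {"x": 0, "y": 0, "z": 0, "wx": 0, "wy": 0, "wz": 0, "fingers": -1}, {"x": 0, "y": 0, "z": 0.6, "wx": 0, "wy": 0, "wz": 0, "fingers": -1}, {"x": 0, "y": 0, "z": 1, "wx": 0, "wy": 0, "wz": 0, "fingers": -1}, {"x": 0, "y": 0, "z": 1, "wx": 0, "wy": 0, "wz": 0, "fingers": -1}, {"x": 0, "y": 0, "z": 1, "wx": 0, "wy": 0, "wz": 0, "fingers": -1}, {"x": 0, "y": 0, "z": 1, "wx": 0, "wy": 0, "wz": 0, "fingers": -1}]}}

```text
time: 23.32
tool_pos: [0.4382, -0.2406, 0.1625]
tcp_rot: [-0.533, 0.467, 0.534, 0.462]
ft_force: [-0.2, 0.4, -0.9]
opening: 0.0148
```

Call:
{"fn": "servo_tool", "kwargs": {"targets": [{"x": 0.35, "y": 0.85, "z": 0.3, "wx": 0, "wy": 0, "wz": 0, "fingers": -1}, {"x": 0.35, "y": 0.85, "z": 0, "wx": 0, "wy": 0, "wz": 0, "fingers": -1}, {"x": 0.35, "y": 0.85, "z": 0, "wx": 0, "wy": 0, "wz": 0, "fingers": -1}, {"x": 0.35, "y": 0.85, "z": 0, "wx": 0, "wy": 0, "wz": 0, "fingers": -1}, {"x": 0.35, "y": 0.85, "z": 0, "wx": 0, "wy": 0, "wz": 0, "fingers": -1}, {"x": 0.35, "y": 0.85, "z": 0, "wx": 0, "wy": 0, "wz": 0, "fingers": -1}, {"x": 0.35, "y": 0.85, "z": 0, "wx": 0, "wy": 0, "wz": 0, "fingers": -1}, {"x": 0.35, "y": 0.85, "z": 0, "wx": 0, "wy": 0, "wz": 0, "fingers": -1}, {"x": 0.35, "y": 0.85, "z": 0, "wx": 0, "wy": 0, "wz": 0, "fingers": -1}, {"x": 0.35, "y": 0.85, "z": 0, "wx": 0, "wy": 0, "wz": 0, "fingers": -1}]}}

```text
time: 24.15
tool_pos: [0.5312, -0.0254, 0.1825]
tcp_rot: [0.537, -0.468, -0.524, -0.467]
ft_force: [0.2, 0.3, -1.9]
opening: 0.0151
```

Call:
{"fn": "servo_tool", "kwargs": {"targets": [{"x": 0.3, "y": 0.8, "z": 0, "wx": 0, "wy": 0, "wz": 0, "fingers": -1}, {"x": 0, "y": 0.3, "z": 0, "wx": 0, "wy": 0, "wz": 0, "fingers": -1}, {"x": 0, "y": 0, "z": 0, "wx": 0, "wy": 0, "wz": 0, "fingers": -1}, {"x": 0, "y": 0, "z": 0, "wx": 0, "wy": 0, "wz": 0, "fingers": -1}]}}

```text
time: 24.48
tool_pos: [0.5398, 0.0076, 0.1828]
tcp_rot: [0.539, -0.466, -0.525, -0.465]
ft_force: [-0.1, -0.9, -0.8]
opening: 0.0152
```

```bash
python3 st.py .534 .005 .11
```

```text
t 24.48 pos [0.54  0.008 0.183] x [ 0.013 -0.014 -1.   ] zang 97.59 dwz to 97.7 0.002 F [-0.075 -0.907 -0.843] op 0.0152 q [ 0.022  0.334  0.004  1.228 -0.014 -0.111]
units to target [-0.232 -0.103 -2.91 ]
```

Call:
{"fn": "servo_tool", "kwargs": {"targets": [{"x": -0.22, "y": -0.1, "z": -0.5, "wx": 0.013, "wy": 0.013, "wz": 0, "fingers": -1}, {"x": -0.03, "y": 0, "z": -0.9, "wx": 0, "wy": 0, "wz": 0, "fingers": -1}, {"x": -0.03, "y": 0, "z": -0.9, "wx": 0, "wy": 0, "wz": 0, "fingers": -1}, {"x": -0.03, "y": 0, "z": -0.5, "wx": 0, "wy": 0, "wz": 0, "fingers": -1}, {"x": 0, "y": 0, "z": 0, "wx": 0, "wy": 0, "wz": 0, "fingers": -1}]}}

```text
time: 24.9
tool_pos: [0.5285, -0.0012, 0.1093]
tcp_rot: [-0.53, 0.468, 0.531, 0.467]
ft_force: [-2.0, 0.2, -1.6]
opening: 0.0152
```

```bash
python3 look.py .534 .005 .053 .024 c9.png
```

```text
t 24.9 pos [ 0.529 -0.001  0.109] x [-0.001 -0.    -1.   ] zang 97.2 dwz to 97.7 0.009 F [-2.049  0.162 -1.6  ] op 0.0152 q [-0.002  0.382 -0.129  1.061 -0.    -0.128]
units to target [ 0.219  0.25  -2.251]
```

View pics/c9.png

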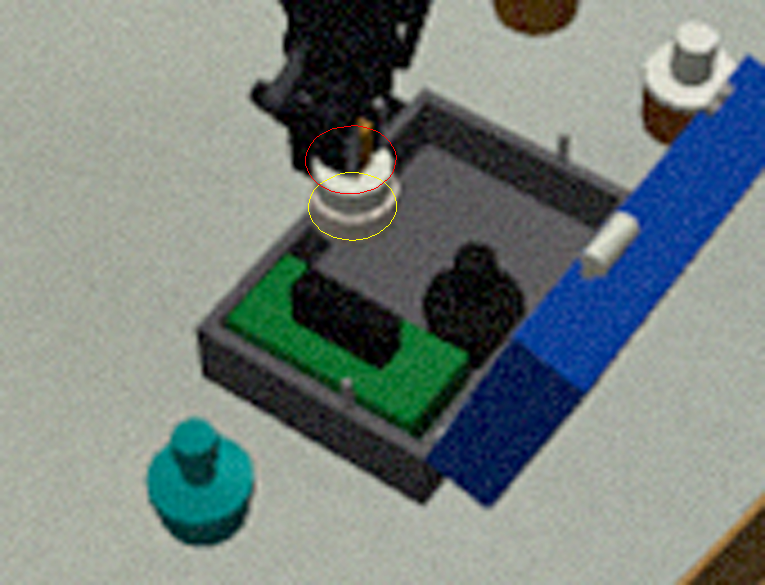

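The stopper stands and the cartridge hangs centred on the TCP. Lowering.

Call:
{"fn": "servo_tool", "kwargs": {"targets": [{"x": 0.2, "y": 0.24, "z": -0.2, "wx": 0, "wy": 0, "wz": 0.008, "fingers": -1}, {"x": 0, "y": 0, "z": -0.6, "wx": 0, "wy": 0, "wz": 0, "fingers": -1}, {"x": -0.03, "y": 0, "z": -0.6, "wx": 0, "wy": 0, "wz": 0, "fingers": -1}, {"x": -0.03, "y": 0, "z": -0.5, "wx": 0, "wy": 0, "wz": 0, "fingers": -1}, {"x": 0, "y": 0, "z": 0, "wx": 0, "wy": 0, "wz": 0, "fingers": -1}]}}

```text
time: 25.37
tool_pos: [0.5365, 0.0024, 0.0646]
tcp_rot: [0.533, -0.465, -0.529, -0.468]
ft_force: [0.0, 0.2, -1.6]
opening: 0.0146
```

```bash
python3 st.py .534 .005 .053
```

```text
t 25.37 pos [0.536 0.002 0.065] x [ 0.008  0.001 -1.   ] zang 97.44 dwz to 97.7 0.005 F [ 0.025  0.198 -1.606] op 0.0146 q [ 0.004  0.436 -0.176  0.951  0.001 -0.126]
units to target [-0.099  0.105 -0.465]
```

Call:
{"fn": "servo_tool", "kwargs": {"targets": [{"x": -0.1, "y": 0.1, "z": -0.3, "wx": 0, "wy": 0.008, "wz": 0, "fingers": -1}, {"x": 0, "y": 0, "z": -0.18, "wx": 0, "wy": 0, "wz": 0, "fingers": -1}, {"x": 0, "y": 0, "z": -0.06, "wx": 0, "wy": 0, "wz": 0, "fingers": -1}, {"x": 0, "y": 0, "z": 0, "wx": 0, "wy": 0, "wz": 0, "fingers": -0.3}, {"x": 0, "y": 0, "z": 0, "wx": 0, "wy": 0, "wz": 0, "fingers": -0.1}, {"x": 0, "y": 0, "z": 0, "wx": 0, "wy": 0, "wz": 0, "fingers": -0.1}, {"x": 0, "y": 0, "z": 0.4, "wx": 0, "wy": 0, "wz": 0, "fingers": -0.1}, {"x": 0, "y": 0, "z": 0.8, "wx": 0, "wy": 0, "wz": 0, "fingers": -0.1}, {"x": 0, "y": 0, "z": 1, "wx": 0, "wy": 0, "wz": 0, "fingers": 0.2}, {"x": 0, "y": 0, "z": 1, "wx": 0, "wy": 0, "wz": 0, "fingers": 0.4}]}}

```text
time: 26.2
tool_pos: [0.534, 0.0058, 0.1368]
tcp_rot: [-0.53, 0.467, 0.533, 0.466]
ft_force: [0.7, 1.5, -0.1]
opening: 0.0592
```

Call:
{"fn": "servo_tool", "kwargs": {"targets": [{"x": 0, "y": 0.5, "z": 0.8, "wx": 0, "wy": 0, "wz": 0, "fingers": 0.4}, {"x": 0, "y": 0.9, "z": 0.2, "wx": 0, "wy": 0, "wz": 0, "fingers": 0.4}, {"x": 0.1, "y": 0.95, "z": 0, "wx": 0, "wy": 0, "wz": 0, "fingers": 0.4}, {"x": 0.1, "y": 0.95, "z": 0, "wx": 0, "wy": 0, "wz": 0, "fingers": 0.4}, {"x": 0.2, "y": 0.95, "z": 0, "wx": 0, "wy": 0, "wz": 0, "fingers": 0.4}, {"x": 0.25, "y": 0.95, "z": 0, "wx": 0, "wy": 0, "wz": 0, "fingers": 0.4}, {"x": 0.25, "y": 0.95, "z": 0, "wx": 0, "wy": 0, "wz": 0, "fingers": 0.4}, {"x": 0.25, "y": 0.95, "z": 0, "wx": 0, "wy": 0, "wz": 0, "fingers": 0.4}, {"x": 0.25, "y": 0.95, "z": 0, "wx": 0, "wy": 0, "wz": 0, "fingers": 0.4}, {"x": 0.25, "y": 0.95, "z": 0, "wx": 0, "wy": 0, "wz": 0, "fingers": 0.4}]}}

```text
time: 27.03
tool_pos: [0.5823, 0.2362, 0.1829]
tcp_rot: [0.534, -0.463, -0.524, -0.476]
ft_force: [0.2, -0.2, 0.0]
opening: 0.0595
```

Call:
{"fn": "servo_tool", "kwargs": {"targets": [{"x": 0.2, "y": 0.8, "z": 0, "wx": 0, "wy": 0, "wz": 0, "fingers": 0.4}, {"x": 0, "y": 0, "z": 0, "wx": 0, "wy": 0, "wz": 0, "fingers": 0.4}, {"x": 0, "y": 0, "z": 0, "wx": 0, "wy": 0, "wz": 0, "fingers": 0.4}]}}

```text
time: 27.28
tool_pos: [0.5884, 0.2633, 0.1849]
tcp_rot: [0.536, -0.459, -0.525, -0.475]
ft_force: [-0.5, -0.7, 0.2]
opening: 0.0595
```

```bash
python3 chk.py .577 .260 .044 tub; python3 chk.py .577 .26 .044 union|tail -2; python3 - <<'E'
from h import *
for n,f,t in(('scene','chk_tub.png','s'),):
    a=cv2.imread('pics/'+f)[140:210,320:430]; cv2.imwrite('pics/c10.png',cv2.convertScaleAbs(cv2.resize(a,None,fx=6,fy=6,interpolation=cv2.INTER_CUBIC),alpha=1.5))
E
```

```text
t 27.28 pos [0.588 0.263 0.185] x [ 0.026  0.007 -1.   ] zang 97.25 dwz to 97.7 0.008 F [-0.509 -0.74   0.161] op 0.0595 q [ 0.423  0.531  0.314  1.327 -0.004  0.296]
units to target [-0.455 -0.131 -5.634]
tub [390.786 178.15 ] 140
tub [385.59  178.755] 278
union [348.753 165.139] 368
union [348.741 165.108] 371
```

View pics/c10.png

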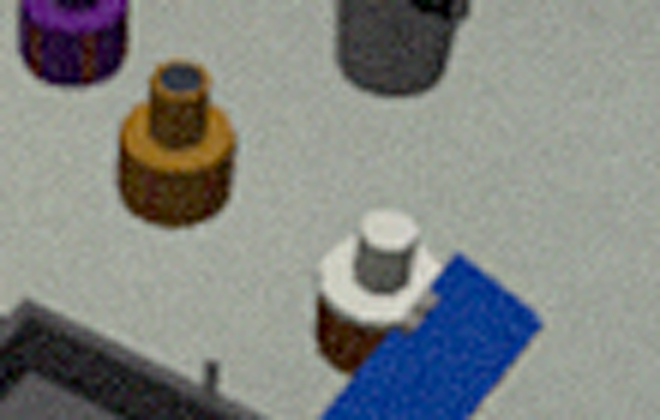

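```bash
python3 - <<'E'
from st import *
p=proj('scene',[(.577,.261,.07)])[0]; old=np.int32(p)+[2.8,1.0]
print(p,'old',old,ray('scene',old,.07)[0]); print('new',ray('scene',[320+390/6,140+230/6],.07)[0])
a=ray('scene',[320+183/6,140+77/6],.07)[0]; print('union top',a)
cn=[(320+317/6,140+0/6)]
# tub in old/new top view
for f in('top0.png','t5.png'):
    im=cv2.imread('pics/'+f); print(f,cv2.absdiff(im,cv2.imread('pics/top0.png'))[225:255,200:228].max())
E
```

```text
[389.346 168.063] old [391.8 169. ] [0.584 0.263 0.07 ]
new [0.592 0.223 0.07 ]
union top [0.462 0.237 0.07 ]
top0.png 0
t5.png 146
```

The tub has been knocked about 4 cm to about (0.586, 0.220); the union is unmoved. I'm retargeting.

Call:
{"fn": "servo_tool", "kwargs": {"targets": [{"x": -0.1, "y": -0.8, "z": 0, "wx": -0.007, "wy": 0.026, "wz": 0.008, "fingers": 0.4}, {"x": 0, "y": -0.8, "z": -0.3, "wx": 0, "wy": 0, "wz": 0, "fingers": 0.4}, {"x": -0.04, "y": 0, "z": -0.9, "wx": 0, "wy": 0, "wz": 0, "fingers": 0.4}, {"x": -0.04, "y": 0, "z": -0.9, "wx": 0, "wy": 0, "wz": 0, "fingers": 0.4}, {"x": -0.04, "y": 0, "z": -0.9, "wx": 0, "wy": 0, "wz": 0, "fingers": 0.4}, {"x": 0, "y": 0, "z": -0.3, "wx": 0, "wy": 0, "wz": 0, "fingers": 0.4}, {"x": 0, "y": 0, "z": 0, "wx": 0, "wy": 0, "wz": 0, "fingers": 0.4}]}}

```text
time: 27.97
tool_pos: [0.5827, 0.2125, 0.1051]
tcp_rot: [0.531, -0.467, -0.529, -0.469]
ft_force: [-0.2, 0.5, 0.2]
opening: 0.0601
```

```bash
python3 - <<'E'
from st import *
s=st((.586,.220,.044))
a=snap('scene')[140:230,320:430]; t=snap('top')[190:290,180:300]
f=lambda i:cv2.convertScaleAbs(cv2.resize(i,(400,330),interpolation=cv2.INTER_CUBIC),alpha=1.4)
cv2.imwrite('pics/c11.png',np.hstack([f(a),f(t)])[:,:,::-1])
E
```

```text
t 27.97 pos [0.583 0.212 0.105] x [ 0.004  0.001 -1.   ] zang 97.11 dwz to 97.7 0.01 F [-0.224  0.524  0.203] op 0.0601 q [ 0.35   0.549  0.132  1.149 -0.001  0.226]
units to target [ 0.131  0.3   -2.443]
```

View pics/c11.png

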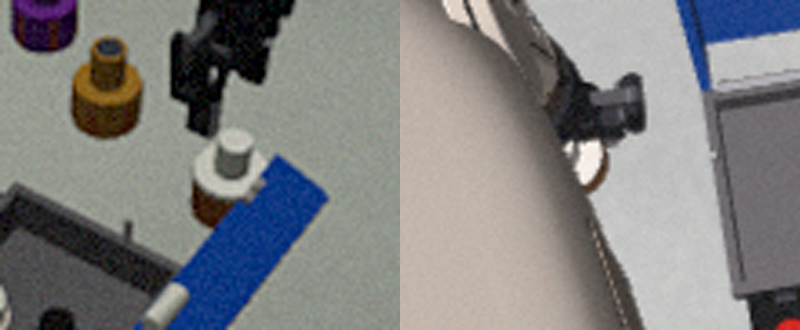

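```bash
python3 - <<'E'
from st import *
print('right edge amber',ray('top',[180+208*.3,190+178*.303],.02)[0],'white right edge',ray('top',[180+205*.3,190+158*.303],.04)[0])
print('expected body circle px, r28 z .02 & .04 bounds')
for z in(.02,.04):
    q=proj('top',[(.586+.028*np.cos(t),.220+.028*np.sin(t),z) for t in np.linspace(0,6.28,40)]); q=(q-[180,190])/[.3,.303]+[400,0]; print(q.min(0),q.max(0))
E
```

```text
right edge amber [0.569 0.195 0.02 ] white right edge [0.58  0.193 0.04 ]
expected body circle px, r28 z .02 & .04 bounds
[533.829 118.542] [611.393 194.292]
[528.065 113.092] [606.983 190.128]
```

Both views agree on the tub position.

Call:
{"fn": "servo_tool", "kwargs": {"targets": [{"x": 0.13, "y": 0.3, "z": -0.3, "wx": 0, "wy": 0, "wz": 0.008, "fingers": 0.4}, {"x": -0.02, "y": 0, "z": -0.8, "wx": 0, "wy": 0, "wz": 0, "fingers": 0.4}, {"x": -0.03, "y": 0, "z": -0.8, "wx": 0, "wy": 0, "wz": 0, "fingers": 0.4}, {"x": -0.03, "y": 0, "z": -0.6, "wx": 0, "wy": 0, "wz": 0, "fingers": 0.4}, {"x": 0, "y": 0, "z": 0, "wx": 0, "wy": 0, "wz": 0, "fingers": 0.4}]}}

```text
time: 28.48
tool_pos: [0.5927, 0.2255, 0.0509]
tcp_rot: [0.537, -0.457, -0.528, -0.473]
ft_force: [-1.1, 0.1, -1.2]
opening: 0.0598
```

```bash
python3 st.py .586 .220 .044
```

```text
t 28.48 pos [0.593 0.226 0.051] x [ 0.024  0.009 -1.   ] zang 97.73 dwz to 97.7 -0.0 F [-1.065  0.091 -1.171] op 0.0598 q [ 0.364  0.607  0.079  1.017 -0.     0.229]
units to target [-0.266 -0.222 -0.275]
```

Call:
{"fn": "servo_tool", "kwargs": {"targets": [{"x": -0.26, "y": -0.2, "z": -0.2, "wx": -0.009, "wy": 0.024, "wz": 0, "fingers": 0.4}, {"x": 0, "y": 0, "z": 0, "wx": 0, "wy": 0, "wz": 0, "fingers": 0.4}, {"x": 0, "y": 0, "z": 0, "wx": 0, "wy": 0, "wz": 0, "fingers": 0.1}, {"x": 0, "y": 0, "z": 0, "wx": 0, "wy": 0, "wz": 0, "fingers": -0.2}, {"x": 0, "y": 0, "z": 0, "wx": 0, "wy": 0, "wz": 0, "fingers": -0.6}, {"x": 0, "y": 0, "z": 0, "wx": 0, "wy": 0, "wz": 0, "fingers": -1}, {"x": 0, "y": 0, "z": 0, "wx": 0, "wy": 0, "wz": 0, "fingers": -1}, {"x": 0, "y": 0, "z": 0, "wx": 0, "wy": 0, "wz": 0, "fingers": -1}]}}

```text
time: 29.15
tool_pos: [0.5901, 0.2233, 0.0517]
tcp_rot: [0.534, -0.462, -0.532, -0.467]
ft_force: [-0.4, 0.7, -0.8]
opening: 0.0239
```

```bash
python3 st.py .591 .079 .16
```

```text
t 29.15 pos [0.59  0.223 0.052] x [ 0.008  0.003 -1.   ] zang 97.84 dwz to 97.7 -0.003 F [-0.386  0.708 -0.797] op 0.0239 q [0.362 0.613 0.093 1.043 0.    0.225]
units to target [ 0.036 -5.772  4.33 ]
```

Call:
{"fn": "servo_tool", "kwargs": {"targets": [{"x": 0, "y": 0, "z": 0.6, "wx": 0, "wy": 0, "wz": 0, "fingers": -1}, {"x": 0, "y": 0, "z": 1, "wx": 0, "wy": 0, "wz": 0, "fingers": -1}, {"x": 0, "y": 0, "z": 1, "wx": 0, "wy": 0, "wz": 0, "fingers": -1}, {"x": 0, "y": 0, "z": 1, "wx": 0, "wy": 0, "wz": 0, "fingers": -1}, {"x": 0, "y": 0, "z": 1, "wx": 0, "wy": 0, "wz": 0, "fingers": -1}, {"x": 0, "y": 0, "z": 0.2, "wx": 0, "wy": 0, "wz": 0, "fingers": -1}]}}

```text
time: 29.65
tool_pos: [0.5852, 0.221, 0.1715]
tcp_rot: [-0.532, 0.466, 0.534, 0.464]
ft_force: [1.2, 0.5, 0.8]
opening: 0.0242
```

Call:
{"fn": "servo_tool", "kwargs": {"targets": [{"x": 0.05, "y": -0.8, "z": 0, "wx": 0, "wy": 0, "wz": 0, "fingers": -1}, {"x": 0.05, "y": -0.8, "z": 0, "wx": 0, "wy": 0, "wz": 0, "fingers": -1}, {"x": 0.05, "y": -0.8, "z": 0, "wx": 0, "wy": 0, "wz": 0, "fingers": -1}, {"x": 0.05, "y": -0.8, "z": 0, "wx": 0, "wy": 0, "wz": 0, "fingers": -1}, {"x": 0, "y": -0.8, "z": 0, "wx": 0, "wy": 0, "wz": 0, "fingers": -1}, {"x": 0, "y": -0.8, "z": 0, "wx": 0, "wy": 0, "wz": 0, "fingers": -1}, {"x": 0, "y": -0.8, "z": 0, "wx": 0, "wy": 0, "wz": 0, "fingers": -1}, {"x": 0, "y": 0, "z": 0, "wx": 0, "wy": 0, "wz": 0, "fingers": -1}, {"x": 0, "y": 0, "z": 0, "wx": 0, "wy": 0, "wz": 0, "fingers": -1}]}}

```text
time: 30.4
tool_pos: [0.5887, 0.0764, 0.1676]
tcp_rot: [-0.533, 0.465, 0.535, 0.463]
ft_force: [-0.2, 0.5, -0.7]
opening: 0.024
```

```bash
python3 st.py .591 .079 .116
```

```text
t 30.4 pos [0.589 0.076 0.168] x [-0.004 -0.    -1.   ] zang 98.0 dwz to 97.7 -0.005 F [-0.231  0.508 -0.697] op 0.024 q [ 0.129  0.461  0.156  1.269  0.    -0.011]
units to target [ 0.091  0.104 -2.065]
```

Call:
{"fn": "servo_tool", "kwargs": {"targets": [{"x": 0.09, "y": 0.1, "z": -0.4, "wx": 0, "wy": 0, "wz": 0, "fingers": -1}, {"x": 0, "y": 0, "z": -0.8, "wx": 0, "wy": 0, "wz": 0, "fingers": -1}, {"x": 0, "y": 0, "z": -0.7, "wx": 0, "wy": 0, "wz": 0, "fingers": -1}, {"x": 0, "y": 0, "z": 0, "wx": 0, "wy": 0, "wz": 0, "fingers": -1}, {"x": 0, "y": 0, "z": 0, "wx": 0, "wy": 0, "wz": 0, "fingers": -1}]}}

```text
time: 30.82
tool_pos: [0.5908, 0.0824, 0.115]
tcp_rot: [-0.533, 0.464, 0.536, 0.462]
ft_force: [0.5, 0.2, -0.6]
opening: 0.0236
```

```bash
cat > rim.py <<'E'
from st import *
import sys
# body rim measured in the scene view against the body expected under the TCP: pixel bounds
s=st([float(v) for v in sys.argv[1:4]]); h0=float(sys.argv[4]); rad=float(sys.argv[5]); H=float(sys.argv[6]); p=s['tool_pos']
im=snap('scene','rim%d.png'%(s['time']*10)); hsv=cv2.cvtColor(im,cv2.COLOR_RGB2HSV)
q=proj('scene',[(p[0]+rad*np.cos(t),p[1]+rad*np.sin(t),p[2]-h0+z) for t in np.linspace(0,6.28,60) for z in(0,H)])
x0,y0=np.int32(q.min(0))-10; x1,y1=np.int32(q.max(0))+10
m=cv2.inRange(hsv[y0:y1,x0:x1],(5,90,20),(25,255,255)) # amber / brass
n,l,st_,c=cv2.connectedComponentsWithStats(m); k=1+np.argmax(st_[1:,4]); b=st_[k]
print('expected px',q.min(0),q.max(0)); print('amber px',b[:2]+[x0,y0],b[:2]+b[2:4]+[x0,y0],b[4])
E
python3 rim.py .591 .079 .06 .052 .028 .038
```

```text
t 30.82 pos [0.591 0.082 0.115] x [-0.005  0.001 -1.   ] zang 98.16 dwz to 97.7 -0.008 F [ 0.503  0.191 -0.553] op 0.0236 q [ 0.138  0.503  0.082  1.153  0.002 -0.005]
units to target [ 0.007 -0.137 -2.201]
expected px [338.183 191.024] [361.876 218.545]
amber px [338 204] [361 217] 126
```

The tub is centred on the TCP. Lower it, release, then go on to the union.

Call:
{"fn": "servo_tool", "kwargs": {"targets": [{"x": 0, "y": -0.13, "z": -0.2, "wx": 0, "wy": -0.005, "wz": -0.008, "fingers": -1}, {"x": 0, "y": 0, "z": -0.6, "wx": 0, "wy": 0, "wz": 0, "fingers": -1}, {"x": -0.03, "y": 0, "z": -0.6, "wx": 0, "wy": 0, "wz": 0, "fingers": -1}, {"x": -0.03, "y": 0, "z": -0.4, "wx": 0, "wy": 0, "wz": 0, "fingers": -1}, {"x": 0, "y": 0, "z": 0, "wx": 0, "wy": 0, "wz": 0, "fingers": -1}]}}

```text
time: 31.28
tool_pos: [0.5922, 0.0811, 0.0718]
tcp_rot: [0.535, -0.462, -0.531, -0.468]
ft_force: [-0.3, 0.2, -1.8]
opening: 0.0238
```

```bash
python3 st.py .591 .079 .06
```

```text
t 31.28 pos [0.592 0.081 0.072] x [ 0.009  0.002 -1.   ] zang 97.78 dwz to 97.7 -0.001 F [-0.29   0.23  -1.822] op 0.0238 q [ 0.136  0.534  0.01   1.038  0.001 -0.   ]
units to target [-0.049 -0.084 -0.471]
```

Call:
{"fn": "servo_tool", "kwargs": {"targets": [{"x": -0.05, "y": -0.08, "z": -0.3, "wx": 0, "wy": 0.009, "wz": 0, "fingers": -1}, {"x": 0, "y": 0, "z": -0.18, "wx": 0, "wy": 0, "wz": 0, "fingers": -1}, {"x": 0, "y": 0, "z": -0.06, "wx": 0, "wy": 0, "wz": 0, "fingers": -1}, {"x": 0, "y": 0, "z": 0, "wx": 0, "wy": 0, "wz": 0, "fingers": -0.2}, {"x": 0, "y": 0, "z": 0, "wx": 0, "wy": 0, "wz": 0, "fingers": 0}, {"x": 0, "y": 0, "z": 0, "wx": 0, "wy": 0, "wz": 0, "fingers": 0}, {"x": 0, "y": 0, "z": 0.4, "wx": 0, "wy": 0, "wz": 0, "fingers": 0}, {"x": 0, "y": 0, "z": 0.8, "wx": 0, "wy": 0, "wz": 0, "fingers": 0}, {"x": 0, "y": 0, "z": 1, "wx": 0, "wy": 0, "wz": 0, "fingers": 0.2}, {"x": 0, "y": 0, "z": 1, "wx": 0, "wy": 0, "wz": 0, "fingers": 0.4}]}}

```text
time: 32.12
tool_pos: [0.5893, 0.0785, 0.1396]
tcp_rot: [-0.531, 0.466, 0.534, 0.464]
ft_force: [0.5, 0.2, 0.2]
opening: 0.0591
```

Call:
{"fn": "servo_tool", "kwargs": {"targets": [{"x": -0.5, "y": 0.7, "z": 0.5, "wx": 0, "wy": 0, "wz": 0, "fingers": 0.4}, {"x": -0.65, "y": 0.75, "z": 0, "wx": 0, "wy": 0, "wz": 0, "fingers": 0.4}, {"x": -0.65, "y": 0.75, "z": 0, "wx": 0, "wy": 0, "wz": 0, "fingers": 0.4}, {"x": -0.65, "y": 0.75, "z": 0, "wx": 0, "wy": 0, "wz": 0, "fingers": 0.4}, {"x": -0.65, "y": 0.75, "z": 0, "wx": 0, "wy": 0, "wz": 0, "fingers": 0.4}, {"x": -0.65, "y": 0.75, "z": 0, "wx": 0, "wy": 0, "wz": 0, "fingers": 0.4}, {"x": -0.65, "y": 0.75, "z": 0, "wx": 0, "wy": 0, "wz": 0, "fingers": 0.4}, {"x": -0.65, "y": 0.75, "z": 0, "wx": 0, "wy": 0, "wz": 0, "fingers": 0.4}, {"x": -0.5, "y": 0.4, "z": 0, "wx": 0, "wy": 0, "wz": 0, "fingers": 0.4}, {"x": 0, "y": 0, "z": 0, "wx": 0, "wy": 0, "wz": 0, "fingers": 0.4}]}}

```text
time: 32.95
tool_pos: [0.4546, 0.2441, 0.177]
tcp_rot: [0.537, -0.456, -0.526, -0.477]
ft_force: [-0.1, 0.1, 0.3]
opening: 0.0595
```

```bash
python3 chk.py .456 .234 .044 union
```

```text
t 32.95 pos [0.455 0.244 0.177] x [ 0.031  0.013 -0.999] zang 97.45 dwz to 97.7 0.004 F [-0.144  0.077  0.256] op 0.0595 q [ 0.495  0.276 -0.093  1.168 -0.004  0.365]
units to target [ 0.055 -0.405 -5.322]
union [348.753 165.139] 368
union [348.74  165.073] 369
```

Call:
{"fn": "servo_tool", "kwargs": {"targets": [{"x": 0, "y": -0.4, "z": -0.3, "wx": -0.013, "wy": 0.03, "wz": 0, "fingers": 0.4}, {"x": -0.03, "y": 0, "z": -0.9, "wx": 0, "wy": 0, "wz": 0, "fingers": 0.4}, {"x": -0.03, "y": 0, "z": -0.9, "wx": 0, "wy": 0, "wz": 0, "fingers": 0.4}, {"x": -0.03, "y": 0, "z": -0.9, "wx": 0, "wy": 0, "wz": 0, "fingers": 0.4}, {"x": -0.03, "y": 0, "z": -0.9, "wx": 0, "wy": 0, "wz": 0, "fingers": 0.4}, {"x": 0, "y": 0, "z": -0.2, "wx": 0, "wy": 0, "wz": 0, "fingers": 0.4}, {"x": 0, "y": 0, "z": 0, "wx": 0, "wy": 0, "wz": 0, "fingers": 0.4}]}}

```text
time: 33.58
tool_pos: [0.4612, 0.2262, 0.0745]
tcp_rot: [0.532, -0.468, -0.527, -0.47]
ft_force: [-0.3, 0.1, 0.8]
opening: 0.0599
```

```bash
python3 st.py .457 .234 .044
```

```text
t 33.58 pos [0.461 0.226 0.075] x [ 0.007 -0.002 -1.   ] zang 96.93 dwz to 97.7 0.014 F [-0.26   0.13   0.751] op 0.0599 q [ 0.459  0.387 -0.224  0.954 -0.005  0.338]
units to target [-0.168  0.311 -1.22 ]
```

Call:
{"fn": "servo_tool", "kwargs": {"targets": [{"x": -0.16, "y": 0.3, "z": -0.3, "wx": 0, "wy": 0.007, "wz": 0.012, "fingers": 0.4}, {"x": -0.03, "y": 0, "z": -0.5, "wx": 0, "wy": 0, "wz": 0, "fingers": 0.4}, {"x": -0.03, "y": 0, "z": -0.5, "wx": 0, "wy": 0, "wz": 0, "fingers": 0.4}, {"x": 0, "y": 0, "z": 0, "wx": 0, "wy": 0, "wz": 0, "fingers": 0.4}]}}

```text
time: 33.92
tool_pos: [0.4599, 0.2338, 0.0435]
tcp_rot: [0.532, -0.466, -0.531, -0.467]
ft_force: [-0.8, 0.4, -0.3]
opening: 0.0599
```

```bash
python3 st.py .457 .234 .044
```

```text
t 33.92 pos [0.46  0.234 0.044] x [ 0.003 -0.    -1.   ] zang 97.47 dwz to 97.7 0.004 F [-0.751  0.411 -0.268] op 0.0599 q [ 0.471  0.431 -0.251  0.887 -0.002  0.341]
units to target [-0.115  0.007  0.019]
```

Call:
{"fn": "servo_tool", "kwargs": {"targets": [{"x": -0.11, "y": 0, "z": 0, "wx": 0, "wy": 0, "wz": 0, "fingers": 0}, {"x": 0, "y": 0, "z": 0, "wx": 0, "wy": 0, "wz": 0, "fingers": -0.3}, {"x": 0, "y": 0, "z": 0, "wx": 0, "wy": 0, "wz": 0, "fingers": -1}, {"x": 0, "y": 0, "z": 0, "wx": 0, "wy": 0, "wz": 0, "fingers": -1}, {"x": 0, "y": 0, "z": 0, "wx": 0, "wy": 0, "wz": 0, "fingers": -1}, {"x": 0, "y": 0, "z": 0.6, "wx": 0, "wy": 0, "wz": 0, "fingers": -1}, {"x": 0, "y": 0, "z": 1, "wx": 0, "wy": 0, "wz": 0, "fingers": -1}, {"x": 0, "y": 0, "z": 1, "wx": 0, "wy": 0, "wz": 0, "fingers": -1}, {"x": 0, "y": 0, "z": 1, "wx": 0, "wy": 0, "wz": 0, "fingers": -1}, {"x": 0, "y": 0, "z": 1, "wx": 0, "wy": 0, "wz": 0, "fingers": -1}]}}

```text
time: 34.75
tool_pos: [0.4528, 0.232, 0.1598]
tcp_rot: [-0.531, 0.47, 0.533, 0.462]
ft_force: [0.5, -1.1, -1.7]
opening: 0.0261
```

Call:
{"fn": "servo_tool", "kwargs": {"targets": [{"x": 0.3, "y": -0.7, "z": 0.3, "wx": 0, "wy": 0, "wz": 0, "fingers": -1}, {"x": 0.35, "y": -0.85, "z": 0, "wx": 0, "wy": 0, "wz": 0, "fingers": -1}, {"x": 0.35, "y": -0.85, "z": 0, "wx": 0, "wy": 0, "wz": 0, "fingers": -1}, {"x": 0.35, "y": -0.85, "z": 0, "wx": 0, "wy": 0, "wz": 0, "fingers": -1}, {"x": 0.35, "y": -0.85, "z": 0, "wx": 0, "wy": 0, "wz": 0, "fingers": -1}, {"x": 0.35, "y": -0.85, "z": 0, "wx": 0, "wy": 0, "wz": 0, "fingers": -1}, {"x": 0.35, "y": -0.85, "z": 0, "wx": 0, "wy": 0, "wz": 0, "fingers": -1}, {"x": 0.2, "y": -0.6, "z": 0, "wx": 0, "wy": 0, "wz": 0, "fingers": -1}, {"x": 0, "y": 0, "z": 0, "wx": 0, "wy": 0, "wz": 0, "fingers": -1}, {"x": 0, "y": 0, "z": 0, "wx": 0, "wy": 0, "wz": 0, "fingers": -1}]}}

```text
time: 35.58
tool_pos: [0.5223, 0.0665, 0.1776]
tcp_rot: [0.535, -0.464, -0.531, -0.466]
ft_force: [-0.2, 0.9, -2.4]
opening: 0.0264
```

```bash
python3 st.py .525 .070 .11
```

```text
t 35.58 pos [0.522 0.066 0.178] x [ 0.006 -0.002 -1.   ] zang 97.78 dwz to 97.7 -0.001 F [-0.197  0.92  -2.432] op 0.0264 q [ 0.128  0.317 -0.033  1.215 -0.003 -0.008]
units to target [ 0.109  0.14  -2.704]
```

Call:
{"fn": "servo_tool", "kwargs": {"targets": [{"x": 0.1, "y": 0.14, "z": -0.4, "wx": 0, "wy": 0.006, "wz": 0, "fingers": -1}, {"x": 0, "y": 0, "z": -0.9, "wx": 0, "wy": 0, "wz": 0, "fingers": -1}, {"x": -0.02, "y": 0, "z": -0.8, "wx": 0, "wy": 0, "wz": 0, "fingers": -1}, {"x": -0.02, "y": 0, "z": -0.4, "wx": 0, "wy": 0, "wz": 0, "fingers": -1}, {"x": 0, "y": 0, "z": 0, "wx": 0, "wy": 0, "wz": 0, "fingers": -1}, {"x": 0, "y": 0, "z": 0, "wx": 0, "wy": 0, "wz": 0, "fingers": -1}]}}

```text
time: 36.08
tool_pos: [0.5224, 0.0758, 0.1108]
tcp_rot: [-0.534, 0.464, 0.535, 0.463]
ft_force: [0.5, 0.3, -1.7]
opening: 0.026
```

```bash
python3 rim.py .525 .070 .052 .044 .027 .038
```

```text
t 36.08 pos [0.522 0.076 0.111] x [-0.001  0.001 -1.   ] zang 98.12 dwz to 97.7 -0.007 F [ 0.513  0.321 -1.722] op 0.026 q [ 0.144  0.379 -0.129  1.064  0.001  0.002]
units to target [ 0.103 -0.231 -2.353]
expected px [316.365 178.228] [338.317 204.538]
amber px [317 174] [339 205] 397
```

Call:
{"fn": "servo_tool", "kwargs": {"targets": [{"x": 0.1, "y": -0.23, "z": -0.2, "wx": 0, "wy": 0, "wz": -0.006, "fingers": -1}, {"x": 0, "y": 0, "z": -0.6, "wx": 0, "wy": 0, "wz": 0, "fingers": -1}, {"x": -0.02, "y": 0, "z": -0.6, "wx": 0, "wy": 0, "wz": 0, "fingers": -1}, {"x": -0.02, "y": 0, "z": -0.5, "wx": 0, "wy": 0, "wz": 0, "fingers": -1}, {"x": 0, "y": 0, "z": 0, "wx": 0, "wy": 0, "wz": 0, "fingers": -1}]}}

```text
time: 36.55
tool_pos: [0.5287, 0.0711, 0.0658]
tcp_rot: [0.535, -0.462, -0.531, -0.467]
ft_force: [0.0, 0.0, -2.0]
opening: 0.0264
```

```bash
python3 st.py .525 .070 .052
```

```text
t 36.55 pos [0.529 0.071 0.066] x [ 0.009  0.002 -1.   ] zang 97.87 dwz to 97.7 -0.003 F [ 0.025  0.037 -2.023] op 0.0264 q [ 0.134  0.429 -0.185  0.948  0.    -0.004]
units to target [-0.15  -0.044 -0.551]
```

Call:
{"fn": "servo_tool", "kwargs": {"targets": [{"x": -0.14, "y": -0.04, "z": -0.3, "wx": 0, "wy": 0.009, "wz": 0, "fingers": -1}, {"x": 0, "y": 0, "z": -0.2, "wx": 0, "wy": 0, "wz": 0, "fingers": -1}, {"x": 0, "y": 0, "z": -0.08, "wx": 0, "wy": 0, "wz": 0, "fingers": -1}, {"x": 0, "y": 0, "z": -0.05, "wx": 0, "wy": 0, "wz": 0, "fingers": -1}, {"x": 0, "y": 0, "z": 0, "wx": 0, "wy": 0, "wz": 0, "fingers": -0.2}, {"x": 0, "y": 0, "z": 0, "wx": 0, "wy": 0, "wz": 0, "fingers": 0}, {"x": 0, "y": 0, "z": 0, "wx": 0, "wy": 0, "wz": 0, "fingers": 0}, {"x": 0, "y": 0, "z": 0.4, "wx": 0, "wy": 0, "wz": 0, "fingers": 0}, {"x": 0, "y": 0, "z": 0.8, "wx": 0, "wy": 0, "wz": 0, "fingers": 0}, {"x": 0, "y": 0, "z": 1, "wx": 0, "wy": 0, "wz": 0, "fingers": 0.2}]}}

```text
time: 37.38
tool_pos: [0.5271, 0.0699, 0.1095]
tcp_rot: [0.533, -0.463, -0.533, -0.466]
ft_force: [-0.1, -0.6, -0.1]
opening: 0.0507
```

Call:
{"fn": "servo_tool", "kwargs": {"targets": [{"x": 0, "y": 0, "z": 1, "wx": 0, "wy": 0, "wz": 0, "fingers": 0.4}, {"x": 0, "y": 0, "z": 1, "wx": 0, "wy": 0, "wz": 0, "fingers": 0.4}, {"x": 0, "y": -0.3, "z": 1, "wx": 0, "wy": 0, "wz": 0, "fingers": 0.4}, {"x": 0, "y": -0.9, "z": 1, "wx": 0, "wy": 0, "wz": 0, "fingers": 0.4}, {"x": 0, "y": -0.9, "z": 1, "wx": 0, "wy": 0, "wz": 0, "fingers": 0.4}, {"x": 0, "y": -0.9, "z": 0.5, "wx": 0, "wy": 0, "wz": 0, "fingers": 0.4}, {"x": 0, "y": -0.9, "z": 0, "wx": 0, "wy": 0, "wz": 0, "fingers": 0.4}, {"x": 0, "y": -0.9, "z": 0, "wx": 0, "wy": 0, "wz": 0, "fingers": 0.4}, {"x": 0, "y": 0, "z": 0, "wx": 0, "wy": 0, "wz": 0, "fingers": 0.4}]}}

```text
time: 38.13
tool_pos: [0.5307, -0.0535, 0.2709]
tcp_rot: [0.541, -0.456, -0.527, -0.47]
ft_force: [0.6, -0.8, 0.2]
opening: 0.06
```

```bash
python3 - <<'E'
from st import *
st(bar(1.9)+[0.0037,.0014,.09])
a=snap('scene')[140:310,225:420]; t=snap('top')[190:300,250:390]
f=lambda i:cv2.convertScaleAbs(cv2.resize(i,(400,345),interpolation=cv2.INTER_CUBIC),alpha=1.5)
cv2.imwrite('pics/c12.png',np.hstack([f(a),f(t)])[:,:,::-1])
E
```

```text
t 38.13 pos [ 0.531 -0.053  0.271] x [ 0.028  0.001 -1.   ] zang 98.15 dwz to 97.7 -0.008 F [ 0.552 -0.797  0.193] op 0.06 q [-0.103  0.273  0.15   1.421  0.004 -0.245]
units to target [7.254 1.3   0.338]
```

View pics/c12.png

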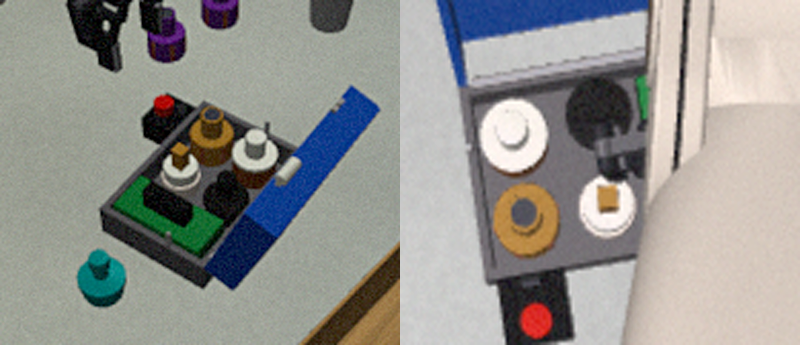

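All five spares stand upright in the box. Now back to the bar.

Call:
{"fn": "servo_tool", "kwargs": {"targets": [{"x": 0.5, "y": 0.15, "z": 0.4, "wx": 0, "wy": 0.028, "wz": -0.008, "fingers": 0.4}, {"x": 0.8, "y": 0.15, "z": 0.2, "wx": 0, "wy": 0, "wz": 0, "fingers": 0.4}, {"x": 0.8, "y": 0.15, "z": 0, "wx": 0, "wy": 0, "wz": 0, "fingers": 0.4}, {"x": 0.8, "y": 0.15, "z": 0, "wx": 0, "wy": 0, "wz": 0, "fingers": 0.4}, {"x": 0.8, "y": 0.15, "z": 0, "wx": 0, "wy": 0, "wz": 0, "fingers": 0.4}, {"x": 0.8, "y": 0.15, "z": 0, "wx": 0, "wy": 0, "wz": 0, "fingers": 0.4}, {"x": 0.8, "y": 0.15, "z": 0, "wx": 0, "wy": 0, "wz": 0, "fingers": 0.4}, {"x": 0.8, "y": 0.15, "z": 0, "wx": 0, "wy": 0, "wz": 0, "fingers": 0.4}, {"x": 0.3, "y": 0, "z": 0, "wx": 0, "wy": 0, "wz": 0, "fingers": 0.4}, {"x": 0, "y": 0, "z": 0, "wx": 0, "wy": 0, "wz": 0, "fingers": 0.4}]}}

```text
time: 39.07
tool_pos: [0.6901, -0.0058, 0.2819]
tcp_rot: [-0.529, 0.464, 0.542, 0.46]
ft_force: [-0.5, -0.0, -0.8]
opening: 0.0596
```

```bash
python3 st.py .711 -.021 .196
```

```text
t 39.07 pos [ 0.69  -0.006  0.282] x [-0.017  0.008 -1.   ] zang 98.46 dwz to 97.7 -0.013 F [-0.466 -0.044 -0.813] op 0.0596 q [-0.012  0.682  0.823  1.729  0.008 -0.16 ]
units to target [ 0.835 -0.608 -3.437]
```

Call:
{"fn": "servo_tool", "kwargs": {"targets": [{"x": 0.4, "y": -0.6, "z": 0, "wx": -0.008, "wy": -0.017, "wz": -0.012, "fingers": 0.4}, {"x": 0.4, "y": 0, "z": -0.2, "wx": 0, "wy": 0, "wz": 0, "fingers": 0.4}, {"x": 0, "y": 0, "z": -0.6, "wx": 0, "wy": 0, "wz": 0, "fingers": 0.4}, {"x": 0, "y": 0, "z": -0.6, "wx": 0, "wy": 0, "wz": 0, "fingers": 0.4}, {"x": 0, "y": 0, "z": 0, "wx": 0, "wy": 0, "wz": 0, "fingers": 0.4}]}}

```text
time: 39.48
tool_pos: [0.7109, -0.0194, 0.2454]
tcp_rot: [0.534, -0.464, -0.533, -0.464]
ft_force: [-0.0, -0.1, -0.7]
opening: 0.0597
```

```bash
python3 st.py .711 -.021 .196
```

```text
t 39.48 pos [ 0.711 -0.019  0.245] x [ 0.001 -0.002 -1.   ] zang 97.93 dwz to 97.7 -0.004 F [-0.023 -0.072 -0.66 ] op 0.0597 q [-0.027  0.707  0.776  1.638 -0.002 -0.165]
units to target [ 0.005 -0.064 -1.976]
```

Call:
{"fn": "servo_tool", "kwargs": {"targets": [{"x": 0, "y": -0.06, "z": -0.5, "wx": 0, "wy": 0, "wz": 0, "fingers": 0.4}, {"x": 0, "y": 0, "z": -0.6, "wx": 0, "wy": 0, "wz": 0, "fingers": 0.4}, {"x": 0, "y": 0, "z": -0.6, "wx": 0, "wy": 0, "wz": 0, "fingers": 0.4}, {"x": 0, "y": 0, "z": -0.3, "wx": 0, "wy": 0, "wz": 0, "fingers": 0.4}, {"x": 0, "y": 0, "z": 0, "wx": 0, "wy": 0, "wz": 0, "fingers": 0.4}]}}

```text
time: 39.9
tool_pos: [0.7093, -0.0224, 0.1984]
tcp_rot: [0.535, -0.464, -0.531, -0.465]
ft_force: [0.4, -0.9, -1.2]
opening: 0.0596
```

```bash
python3 st.py .711 -.021 .196
```

```text
t 39.9 pos [ 0.709 -0.022  0.198] x [ 0.005 -0.003 -1.   ] zang 97.83 dwz to 97.7 -0.002 F [ 0.355 -0.92  -1.152] op 0.0596 q [-0.03   0.696  0.635  1.504 -0.003 -0.167]
units to target [ 0.07   0.056 -0.098]
```

Call:
{"fn": "servo_tool", "kwargs": {"targets": [{"x": 0.05, "y": 0, "z": -0.1, "wx": 0, "wy": 0, "wz": 0, "fingers": 0.1}, {"x": 0, "y": 0, "z": 0, "wx": 0, "wy": 0, "wz": 0, "fingers": -0.3}, {"x": 0, "y": 0, "z": 0, "wx": 0, "wy": 0, "wz": 0, "fingers": -0.7}, {"x": 0, "y": 0, "z": 0, "wx": 0, "wy": 0, "wz": 0, "fingers": -1}, {"x": 0, "y": 0, "z": 0, "wx": 0, "wy": 0, "wz": 0, "fingers": -1}, {"x": 0, "y": 0, "z": 0, "wx": 0, "wy": 0, "wz": 0, "fingers": -1}]}}

```text
time: 40.4
tool_pos: [0.71, -0.021, 0.1989]
tcp_rot: [0.535, -0.463, -0.531, -0.465]
ft_force: [-0.2, 1.6, -2.9]
opening: 0.0277
```

```bash
python3 - <<'E'
from st import *
s=st(); p=s['tool_pos']; d=p-bar(1.9); print('d',d*1e3)
prev=p
for t in np.arange(1.8,-.01,-.1): q=bar(t)+d; print(round(t,2),q,np.round((q-prev)/.025,2)); prev=q
E
```

```text
t 40.4 pos [ 0.71  -0.021  0.199] x [ 0.005 -0.001 -1.   ] zang 97.9 dwz to 97.7 -0.003 F [-0.246  1.601 -2.932] op 0.0277 q [-0.029  0.698  0.639  1.507 -0.001 -0.167]
d [1.628 1.322 9.533]
1.8 [ 0.694 -0.023  0.204] [-0.63 -0.09  0.22]
1.7 [ 0.678 -0.025  0.208] [-0.65 -0.09  0.15]
1.6 [ 0.661 -0.028  0.21 ] [-0.66 -0.09  0.09]
1.5 [ 0.645 -0.03   0.211] [-0.67 -0.09  0.02]
1.4 [ 0.628 -0.032  0.209] [-0.66 -0.09 -0.05]
1.3 [ 0.612 -0.034  0.207] [-0.66 -0.09 -0.12]
1.2 [ 0.596 -0.036  0.202] [-0.64 -0.09 -0.18]
1.1 [ 0.58  -0.039  0.196] [-0.62 -0.08 -0.25]
1.0 [ 0.565 -0.041  0.188] [-0.59 -0.08 -0.31]
0.9 [ 0.551 -0.042  0.179] [-0.56 -0.08 -0.36]
0.8 [ 0.538 -0.044  0.169] [-0.52 -0.07 -0.42]
0.7 [ 0.526 -0.046  0.157] [-0.48 -0.06 -0.47]
0.6 [ 0.516 -0.047  0.144] [-0.43 -0.06 -0.52]
0.5 [ 0.506 -0.049  0.13 ] [-0.37 -0.05 -0.56]
0.4 [ 0.498 -0.05   0.115] [-0.32 -0.04 -0.59]
0.3 [ 0.492 -0.05   0.1  ] [-0.26 -0.03 -0.62]
0.2 [ 0.487 -0.051  0.084] [-0.2  -0.03 -0.64]
0.1 [ 0.484 -0.052  0.067] [-0.13 -0.02 -0.66]
-0.0 [ 0.482 -0.052  0.051] [-0.06 -0.01 -0.67]
```

The grip is a bit shallow, so I'm regripping about 8 mm deeper.

Call:
{"fn": "servo_tool", "kwargs": {"targets": [{"x": 0, "y": 0, "z": 0, "wx": 0, "wy": 0, "wz": 0, "fingers": 0}, {"x": 0, "y": 0, "z": 0, "wx": 0, "wy": 0, "wz": 0, "fingers": 0.2}, {"x": 0, "y": 0, "z": -0.3, "wx": 0, "wy": 0, "wz": 0, "fingers": 0.2}, {"x": 0, "y": 0, "z": -0.15, "wx": 0, "wy": 0, "wz": 0, "fingers": 0.2}, {"x": 0, "y": 0, "z": 0, "wx": 0, "wy": 0, "wz": 0, "fingers": -0.1}, {"x": 0, "y": 0, "z": 0, "wx": 0, "wy": 0, "wz": 0, "fingers": -0.6}, {"x": 0, "y": 0, "z": 0, "wx": 0, "wy": 0, "wz": 0, "fingers": -1}, {"x": 0, "y": 0, "z": 0, "wx": 0, "wy": 0, "wz": 0, "fingers": -1}, {"x": 0, "y": 0, "z": 0, "wx": 0, "wy": 0, "wz": 0, "fingers": -1}]}}

```text
time: 41.15
tool_pos: [0.712, -0.0207, 0.1899]
tcp_rot: [0.537, -0.461, -0.53, -0.467]
ft_force: [-0.1, 0.1, 0.7]
opening: 0.028
```

```bash
python3 st.py .711 -.021 .190
```

```text
t 41.15 pos [ 0.712 -0.021  0.19 ] x [ 0.013  0.    -1.   ] zang 97.89 dwz to 97.7 -0.003 F [-0.11   0.092  0.653] op 0.028 q [-0.029  0.696  0.614  1.476  0.    -0.167]
units to target [-0.039 -0.012  0.003]
```

Call:
{"fn": "servo_tool", "kwargs": {"targets": [{"x": -0.63, "y": -0.09, "z": 0.22, "wx": 0, "wy": 0, "wz": 0, "fingers": -1}, {"x": -0.65, "y": -0.09, "z": 0.15, "wx": 0, "wy": 0, "wz": 0, "fingers": -1}, {"x": -0.66, "y": -0.09, "z": 0.09, "wx": 0, "wy": 0, "wz": 0, "fingers": -1}, {"x": -0.67, "y": -0.09, "z": 0.02, "wx": 0, "wy": 0, "wz": 0, "fingers": -1}, {"x": -0.66, "y": -0.09, "z": -0.05, "wx": 0, "wy": 0, "wz": 0, "fingers": -1}, {"x": -0.66, "y": -0.09, "z": -0.12, "wx": 0, "wy": 0, "wz": 0, "fingers": -1}, {"x": 0, "y": 0, "z": 0, "wx": 0, "wy": 0, "wz": 0, "fingers": -1}]}}

```text
time: 41.73
tool_pos: [0.6224, -0.0329, 0.2001]
tcp_rot: [0.544, -0.454, -0.523, -0.474]
ft_force: [2.5, 0.9, -9.4]
opening: 0.0283
```

```bash
sed -i 's/d=np.array(\[.0037,.0014,.0069\])/d=np.array([.0036,.0013,.0005])/' lid.py; python3 lid.py -.1 0
```

```text
t 41.73 pos [ 0.622 -0.033  0.2  ] x [ 0.041  0.003 -0.999] zang 97.98 dwz to 97.7 -0.005 F [ 2.548  0.885 -9.405] op 0.0283 q [-0.055  0.469  0.253  1.314  0.005 -0.195]
theta est 1.3538154014306023 r 0.16902497278284467 (.1682)
1.25 [-0.64 -0.1  -0.18]
1.15 [-0.63 -0.09 -0.21]
1.05 [-0.61 -0.08 -0.27]
0.95 [-0.58 -0.08 -0.33]
0.85 [-0.54 -0.07 -0.39]
0.75 [-0.5  -0.07 -0.44]
0.65 [-0.45 -0.06 -0.49]
0.55 [-0.4  -0.05 -0.53]
0.45 [-0.35 -0.05 -0.57]
0.35 [-0.29 -0.04 -0.61]
0.25 [-0.23 -0.03 -0.63]
0.15 [-0.17 -0.02 -0.65]
0.05 [-0.1  -0.01 -0.66]
```

Call:
{"fn": "servo_tool", "kwargs": {"targets": [{"x": -0.62, "y": -0.1, "z": -0.26, "wx": 0, "wy": 0.02, "wz": 0, "fingers": -1}, {"x": -0.62, "y": -0.09, "z": -0.23, "wx": 0, "wy": 0.02, "wz": 0, "fingers": -1}, {"x": -0.6, "y": -0.08, "z": -0.28, "wx": 0, "wy": 0, "wz": 0, "fingers": -1}, {"x": -0.58, "y": -0.08, "z": -0.33, "wx": 0, "wy": 0, "wz": 0, "fingers": -1}, {"x": -0.54, "y": -0.07, "z": -0.39, "wx": 0, "wy": 0, "wz": 0, "fingers": -1}, {"x": 0, "y": 0, "z": 0, "wx": 0, "wy": 0, "wz": 0, "fingers": -1}]}}

```text
time: 42.23
tool_pos: [0.5622, -0.0411, 0.1782]
tcp_rot: [0.543, -0.452, -0.525, -0.475]
ft_force: [6.9, 1.7, -10.4]
opening: 0.0283
```

```bash
python3 lid.py -.1 0
```

```text
t 42.23 pos [ 0.562 -0.041  0.178] x [ 0.041  0.008 -0.999] zang 98.05 dwz to 97.7 -0.006 F [  6.877   1.656 -10.435] op 0.0283 q [-0.079  0.362  0.032  1.201  0.011 -0.219]
theta est 0.9707996944148949 r 0.16992807330677207 (.1682)
0.87 [-0.51 -0.08 -0.44]
0.77 [-0.51 -0.07 -0.43]
0.67 [-0.46 -0.06 -0.48]
0.57 [-0.41 -0.06 -0.53]
0.47 [-0.36 -0.05 -0.57]
0.37 [-0.3  -0.04 -0.6 ]
0.27 [-0.24 -0.03 -0.63]
0.17 [-0.18 -0.02 -0.65]
0.07 [-0.11 -0.02 -0.66]
```

Call:
{"fn": "servo_tool", "kwargs": {"targets": [{"x": -0.42, "y": -0.07, "z": -0.52, "wx": 0, "wy": 0.02, "wz": 0, "fingers": -1}, {"x": -0.47, "y": -0.07, "z": -0.46, "wx": 0, "wy": 0.02, "wz": 0, "fingers": -1}, {"x": -0.45, "y": -0.06, "z": -0.48, "wx": 0, "wy": 0, "wz": 0, "fingers": -1}, {"x": -0.4, "y": -0.06, "z": -0.53, "wx": 0, "wy": 0, "wz": 0, "fingers": -1}, {"x": 0, "y": 0, "z": 0, "wx": 0, "wy": 0, "wz": 0, "fingers": -1}]}}

```text
time: 42.65
tool_pos: [0.5229, -0.0463, 0.1435]
tcp_rot: [0.536, -0.457, -0.532, -0.47]
ft_force: [3.5, 1.2, -2.3]
opening: 0.0283
```

```bash
python3 lid.py -.1 0
```

```text
t 42.65 pos [ 0.523 -0.046  0.144] x [ 0.016  0.01  -1.   ] zang 98.15 dwz to 97.7 -0.008 F [ 3.497  1.174 -2.319] op 0.0283 q [-0.095  0.333 -0.105  1.118  0.012 -0.237]
theta est 0.6591186030234006 r 0.16945581062523626 (.1682)
0.56 [-0.37 -0.06 -0.57]
0.46 [-0.35 -0.05 -0.57]
0.36 [-0.29 -0.04 -0.6 ]
0.26 [-0.23 -0.03 -0.63]
0.16 [-0.17 -0.02 -0.65]
0.06 [-0.1  -0.01 -0.66]
```

Call:
{"fn": "servo_tool", "kwargs": {"targets": [{"x": -0.35, "y": -0.06, "z": -0.57, "wx": 0, "wy": 0.015, "wz": 0, "fingers": -1}, {"x": -0.33, "y": -0.05, "z": -0.57, "wx": 0, "wy": 0, "wz": 0, "fingers": -1}, {"x": -0.28, "y": -0.04, "z": -0.6, "wx": 0, "wy": 0, "wz": 0, "fingers": -1}, {"x": -0.22, "y": -0.03, "z": -0.62, "wx": 0, "wy": 0, "wz": 0, "fingers": -1}, {"x": 0, "y": 0, "z": 0, "wx": 0, "wy": 0, "wz": 0, "fingers": -1}]}}

```text
time: 43.07
tool_pos: [0.4928, -0.0504, 0.0915]
tcp_rot: [-0.531, 0.461, 0.537, 0.466]
ft_force: [-0.5, 0.6, 4.8]
opening: 0.0285
```

```bash
python3 lid.py -.1 0
```

```text
t 43.07 pos [ 0.493 -0.05   0.092] x [-0.002  0.011 -1.   ] zang 98.15 dwz to 97.7 -0.008 F [-0.534  0.595  4.822] op 0.0285 q [-0.108  0.342 -0.241  0.99   0.01  -0.251]
theta est 0.3017605216321976 r 0.16948602283154443 (.1682)
0.2 [-0.15 -0.03 -0.66]
0.1 [-0.13 -0.02 -0.66]
```

Call:
{"fn": "servo_tool", "kwargs": {"targets": [{"x": -0.13, "y": -0.02, "z": -0.6, "wx": 0, "wy": 0, "wz": 0, "fingers": -1}, {"x": -0.12, "y": -0.02, "z": -0.6, "wx": 0, "wy": 0, "wz": 0, "fingers": -1}, {"x": -0.08, "y": -0.01, "z": -0.5, "wx": 0, "wy": 0, "wz": 0, "fingers": -1}, {"x": -0.03, "y": 0, "z": -0.3, "wx": 0, "wy": 0, "wz": 0, "fingers": -1}, {"x": 0, "y": 0, "z": -0.2, "wx": 0, "wy": 0, "wz": 0, "fingers": -1}, {"x": 0, "y": 0, "z": -0.2, "wx": 0, "wy": 0, "wz": 0, "fingers": -1}]}}

```text
time: 43.57
tool_pos: [0.4824, -0.0517, 0.0369]
tcp_rot: [-0.529, 0.463, 0.541, 0.462]
ft_force: [-10.9, 0.3, 13.8]
opening: 0.0281
```

```bash
python3 lid.py -.1 0; python3 - <<'E'
from st import *
t=cv2.cvtColor(snap('scene','shut.png'),cv2.COLOR_RGB2HSV); o=cv2.cvtColor(cv2.imread('pics/scene0.png'),cv2.COLOR_BGR2HSV)
f=lambda h:cv2.inRange(h,(105,120,30),(125,255,255))[170:290,265:385]
a,b=f(o)>0,f(t)>0; print('lid blue IoU vs start',(a&b).sum()/(a|b).sum(),[ (m.sum(),np.argwhere(m).mean(0)) for m in(a,b)])
E
```

```text
t 43.57 pos [ 0.482 -0.052  0.037] x [-0.014  0.01  -1.   ] zang 98.23 dwz to 97.7 -0.009 F [-10.916   0.342  13.761] op 0.0281 q [-0.112  0.401 -0.323  0.862  0.009 -0.256]
theta est -0.027446717631798706 r 0.16974918995564153 (.1682)
lid blue IoU vs start 0.8885109599395313 [(np.int64(2486), array([57.219, 53.35 ])), (np.int64(2511), array([56.877, 53.641]))]
```

Call:
{"fn": "servo_tool", "kwargs": {"targets": [{"x": 0, "y": 0, "z": -0.2, "wx": 0, "wy": 0, "wz": 0, "fingers": -1}, {"x": 0, "y": 0, "z": -0.1, "wx": 0, "wy": 0, "wz": 0, "fingers": -1}, {"x": 0, "y": 0, "z": 0, "wx": 0, "wy": 0, "wz": 0, "fingers": -1}]}}

```text
time: 43.87
tool_pos: [0.482, -0.0517, 0.0305]
tcp_rot: [-0.527, 0.465, 0.543, 0.46]
ft_force: [-6.1, 0.9, 6.0]
opening: 0.0286
```

Call:
{"fn": "servo_tool", "kwargs": {"targets": [{"x": 0, "y": 0, "z": 0.2, "wx": 0, "wy": 0, "wz": 0, "fingers": -1}, {"x": 0, "y": 0, "z": 0.1, "wx": 0, "wy": 0, "wz": 0, "fingers": -1}, {"x": 0, "y": 0, "z": 0, "wx": 0, "wy": 0, "wz": 0, "fingers": -1}]}}

```text
time: 44.12
tool_pos: [0.4817, -0.0517, 0.0322]
tcp_rot: [-0.524, 0.467, 0.545, 0.458]
ft_force: [-4.2, -0.3, 3.0]
opening: 0.0287
```

```bash
python3 lid.py -.1 0
```

```text
t 44.12 pos [ 0.482 -0.052  0.032] x [-0.03   0.01  -0.999] zang 98.28 dwz to 97.7 -0.01 F [-4.198 -0.281  2.979] op 0.0287 q [-0.111  0.417 -0.312  0.873  0.006 -0.256]
theta est -0.05538666955780012 r 0.170401450917445 (.1682)
```

Call:
{"fn": "servo_tool", "kwargs": {"targets": [{"x": 0, "y": 0, "z": 0, "wx": 0, "wy": 0, "wz": 0, "fingers": -0.1}, {"x": 0, "y": 0, "z": 0, "wx": 0, "wy": 0, "wz": 0, "fingers": 0.3}, {"x": 0, "y": 0, "z": 0, "wx": 0, "wy": 0, "wz": 0, "fingers": 0.3}, {"x": -0.1, "y": 0, "z": 0.4, "wx": 0, "wy": 0, "wz": 0, "fingers": 0.3}, {"x": -0.1, "y": 0, "z": 0.8, "wx": 0, "wy": 0, "wz": 0, "fingers": 0.3}, {"x": -0.2, "y": 0, "z": 1, "wx": 0, "wy": 0, "wz": 0, "fingers": 0.3}, {"x": -0.4, "y": -0.4, "z": 1, "wx": 0, "wy": 0, "wz": 0, "fingers": 0.3}, {"x": -0.6, "y": -0.8, "z": 1, "wx": 0, "wy": 0, "wz": 0, "fingers": 0.3}, {"x": -0.6, "y": -0.8, "z": 1, "wx": 0, "wy": 0, "wz": 0, "fingers": 0.3}, {"x": -0.6, "y": -0.8, "z": 0.5, "wx": 0, "wy": 0, "wz": 0, "fingers": 0.3}]}}

```text
time: 44.95
tool_pos: [0.4222, -0.121, 0.1886]
tcp_rot: [-0.531, 0.462, 0.544, 0.458]
ft_force: [0.7, -1.0, -0.3]
opening: 0.0551
```

Call:
{"fn": "servo_tool", "kwargs": {"targets": [{"x": -0.6, "y": -0.8, "z": 0, "wx": 0, "wy": 0, "wz": 0, "fingers": 0.3}, {"x": -0.6, "y": -0.8, "z": 0, "wx": 0, "wy": 0, "wz": 0, "fingers": 0.3}, {"x": -0.3, "y": -0.8, "z": 0, "wx": 0, "wy": 0, "wz": 0, "fingers": 0.3}, {"x": 0, "y": 0, "z": 0, "wx": 0, "wy": 0, "wz": 0, "fingers": 0.3}, {"x": 0, "y": 0, "z": 0, "wx": 0, "wy": 0, "wz": 0, "fingers": 0.3}]}}

```text
time: 45.37
tool_pos: [0.3848, -0.188, 0.2037]
tcp_rot: [0.539, -0.461, -0.533, -0.461]
ft_force: [-0.4, 0.7, -1.0]
opening: 0.0553
```

```bash
python3 - <<'E'
from st import *
st()
im=snap('scene','fin_s.png'); top=snap('top','fin_t.png')
h=lambda a:cv2.cvtColor(a,cv2.COLOR_RGB2HSV); o=h(cv2.imread('pics/scene0.png')[:,:,::-1].copy()); ot=h(cv2.imread('pics/top0.png')[:,:,::-1].copy())
def cmp(a,b,lo,hi,roi,n):
    x0,y0,x1,y1=roi; a,b=[cv2.inRange(k,lo,hi)[y0:y1,x0:x1]>0 for k in(a,b)]
    print(n,'IoU',round((a&b).sum()/(a|b).sum(),3),a.sum(),b.sum(),np.argwhere(a).mean(0),np.argwhere(b).mean(0))
cmp(o,h(im),(105,120,30),(125,255,255),(265,170,385,290),'lid scene')
cmp(ot,h(top),(105,120,40),(125,255,255),(260,190,380,290),'lid top')
cmp(ot,h(top),(0,120,60),(10,255,255),(280,278,315,305),'button top')
cmp(o,h(im),(0,120,60),(10,255,255),(290,180,320,205),'button scene')
f=lambda i:cv2.resize(i,(400,300))
cv2.imwrite('pics/c13.png',np.hstack([f(im),f(top)])[:,:,::-1])
E
```

```text
t 45.37 pos [ 0.385 -0.188  0.204] x [ 0.006 -0.004 -1.   ] zang 98.6 dwz to 97.7 -0.016 F [-0.362  0.748 -0.987] op 0.0553 q [-0.454  0.109 -0.23   1.225 -0.001 -0.604]
lid scene IoU 0.978 2486 2496 [57.219 53.35 ] [57.283 53.522]
lid top IoU 0.991 2882 2882 [50.551 59.761] [50.531 59.784]
button top IoU 0.822 100 95 [13.61 17.26] [13.716 17.116]
button scene IoU 0.707 49 50 [ 9.939 14.367] [10.12 14.22]
```

View pics/c13.png

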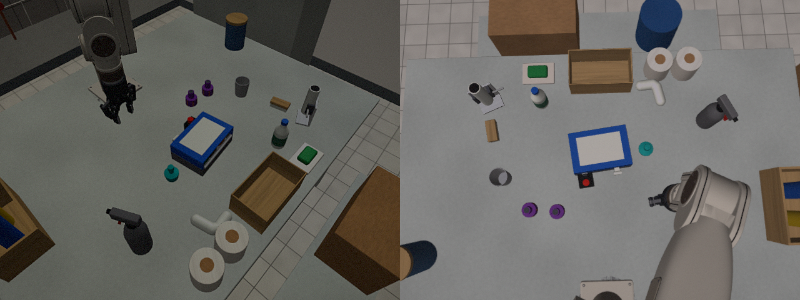

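The lid outline matches the latched start pose in both views, the button is back up, and the cup, sprayer and descaler are standing. The arm touches nothing, so I'm handing in.

```bash
python3 -c "
from h import *
print(workorder.sign_off())"
```

```text
the job is handed in; nothing more can be done
None
```

The job is handed in at about 45 s on the robot's clock; sign-off gives no verdict. I pressed the button, led the lid back by its bar until it stayed open, and packed all five spares. I then lowered the lid by its bar and pressed it shut.

- **Spares:** the last look before closing showed all five upright in the box. The tub was found knocked about 4 cm aside, so I measured it again in both views before gripping it.
- **Lid and button:** after release the lid stayed down. Its outline matches the shut starting picture (overlap 0.98 in the scene view, 0.99 in the top view), so I take it as latched. The red button is back where it was within a fraction of a pixel. Its blob is so small that the overlap is only 0.71 to 0.82, a coarse check of the 2 mm limit.
- **Surroundings:** the cup, sprayer and descaler are standing, the look-alikes were not touched, and the arm is clear of everything.
- **Irregularities:**
  - The first regrip of the bar was shallow, so I regripped about 8 mm deeper.
  - While the lid was being lowered, the wrist force on the bar reached about 12 N.
  - The bar slipped about 9 mm in the pads during the final press, at about 14 N down (18 N in all).

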